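Make up the gate kit and the weir kit in the lock keeper's kiosk

ROBOT

A 6-joint arm with a two-finger parallel gripper is mounted at the origin on the work surface. World frame = base frame: x ahead of the robot, y to its left, z up, the work surface at z = 0. Lengths are in m, angles in rad, forces in N, time in s.
With the tool pointing down it reaches from about 0.375 to 0.975 m from the base axis. Payload 3.8 kg.
Tool frame: the origin (TCP) lies at the very end of the fingers, on their centre line; the grasp point (between the pads) lies 19 mm behind it; z points along the fingers, x is the direction in which the jaws open and shut, and the axes are right-handed (so a half turn about z gives the same grasp; the last joint's range is limited). The gripper opens to 85 mm and grips with 20 to 120 N. Pads are 22 mm wide; open, the fingers measure 114 mm over their backs; the gripper's body (76 mm by 85 mm) begins 54 mm behind the grasp point. The pads swing forward as they close: fully open they stand 13 mm farther back than shut.
Start: joints at [1.229, 0.264, 1.604, -0, 1.274, -0.037], TCP at [0.203, 0.644, 0.231] pointing down, gripper open.
Joint ranges: [-2.63, 2.63], [-0.94, 2.18], [0.31, 2.57], [-1.31, 4.45], [0, 2.66], [-2.55, 2.55]. Speed limits (rad/s): [2.57, 2.57, 3.14, 3.14, 3.14, 3.14].

INTERFACE

Orientations are given as a rotation vector (axis times angle).
In Python, from workcell import bot gives the robot as it stands.
- The arm moves only by the tool carry_out, never from a script. Its argument "deltas" is a list of rows, each an object with "delta_pos": the shift along the tool's x, y, z in m, a list of three; "dr": the turn, a rotation vector about the tool's x, y, z in rad, a list of three. A call has 1 to 10 rows; each row shifts and turns the commanded pose from where the row before left it, along the tool's axes as they then stand; what a row does not reach is not made up. A row lasts 1/8 s, in which the tool goes at most 62.5 mm and 10.7 degrees, less where a joint would pass 70% of its speed; a pose out of reach is approached as far as the arm can. A call is refused whole if a number of a shift passes 0.0625 or a number of a turn 0.188, either way. A call with a gripper value outside its range is refused whole. "grip" is the opening, from 0 (shut) to 1 (fully open), set as the call begins (left out, the last holds). The fingers move at their own pace and stop on an object; "force" is the grip in N (left out, the last holds). Time passes only in rows, so rows that do not move let the fingers close. It gives the time, the measured TCP pose, the force and the opening at its end, in the units of the state.
- bot.read_state(): the state, without advancing time (a new reading comes with each control period).
- bot.read_camera(name): name is "side" or "top"; returns a dict with "frame" (420x560x3 uint8, red, green, blue), "K" (3x3 intrinsics, pixels), "k1" (the pictures are not rectified: a ray, as slopes to the right and down, at radius r is drawn at 1 + k1 r^2 times it, then the intrinsics apply), "xyz" and "attitude" of the camera in the world. Camera axes: x right, y down, z forward; pixel columns grow to the right and rows downward; lengths in m; the calibration is good to about 2 mm. A picture is of the moment at which its call begins. There is no depth.
- bot.finish_job(): hands the job in, once; it reports no verdict.
The state is a dict: "time": time; "q": joint angles; "joint_vel": joint speeds; "joint_torque": joint torques, N m; "tool_pos": TCP position; "tcp_rot": TCP orientation; "wrist_force": force on the tool from outside, world axes, zero at the start; "torque": the same for the moment, N m; "width": opening from 0.0 (shut) to 1.0 (fully open).
Only numpy, scipy, OpenCV 4.12 (cv2) and the standard library are available. Lean on these libraries where they do the work, as an engineer would, in place of code of your own. Each camera call takes 0.05 s, during which the arm holds its last target.

TASK

Make up the two shift kits. The green tray goes to the gate crew: the orange mallet in its long bay and the steel padlock in one of its small bays; the yellow tray goes to the weir patrol: the blue first aid tin in its long bay, and the brass padlock and the white whistle each in a small bay of its own. Set every thing down gently, not dropped, flat on the tray's floor the same side up as it lay on the shelf, and leave the red padlock, the mug and the radio where they are.

Things in the scene. Friction and masses are not known exactly. Their poses are not given: they have to be found in the camera images.
- green_tray: green kit tray, fixed, 253 mm (x) by 194 mm (y) plus 9 mm lips at its x ends; walls 20 mm high, 4 mm thick; floor 4 mm thick. Origin: centre of the underside. A 4 mm divider, 19 mm high, parts a long bay on the +y side (245 by 94 mm, centre x 0, y +46 mm) from two small bays on the -y side (each 120 mm in x by 88 mm in y, centres x +62 and -62, y -49 mm)
- yellow_tray: yellow kit tray, fixed, 253 mm (x) by 194 mm (y) plus 9 mm lips at its x ends; walls 20 mm high, 4 mm thick; floor 4 mm thick. Origin: centre of the underside. A 4 mm divider, 19 mm high, parts a long bay on the +y side (245 by 94 mm, centre x 0, y +46 mm) from two small bays on the -y side (each 120 mm in x by 88 mm in y, centres x +62 and -62, y -49 mm)
- mallet: orange rubber mallet lying flat, 220 mm long along x: head at the +x end, 46 mm in diameter, 72 mm across (y), centred at x = +87 mm; black and grey handle 26 mm in diameter to x = -110 mm, centreline rising from 13 mm at its end to 20 mm at x = +35 and 23 mm in the head. Origin: mid-length, underside. 300 g, balances at x = +38 mm: pinch the handle across y at x = +35 mm
- steel_padlock: steel padlock lying flat: body 34 mm (x) by 40 mm (y), 20 mm high, bright steel, with a steel shackle of 7 mm bar that sticks out 28 mm along +x at mid-height (overall 62 mm long, from x = -17 to +45 mm). Origin: centre of the body's underside. 180 g; take it across the 40 mm
- brass_padlock: brass padlock lying flat: body 34 mm (x) by 40 mm (y), 20 mm high, brass yellow, with a steel shackle of 7 mm bar that sticks out 28 mm along +x at mid-height (overall 62 mm long, from x = -17 to +45 mm). Origin: centre of the body's underside. 180 g; take it across the 40 mm
- red_padlock: spare red padlock, a bystander to be left alone, lying flat: body 34 mm (x) by 40 mm (y), 20 mm high, red, with a steel shackle of 7 mm bar that sticks out 28 mm along +x at mid-height (overall 62 mm long, from x = -17 to +45 mm). Origin: centre of the body's underside
- whistle: white enamel whistle lying on its flat side, 19 mm high: round barrel 22 mm in diameter; mouthpiece 9 mm thick along +x to x = +37 mm, flush with the barrel's +y side (y = +2 to +11 mm); small steel ring at the -x end (to x = -21 mm). Origin: on the barrel's axis, at the underside. 25 g; take it across y at the barrel (22 mm)
- first_aid_tin: blue plastic first aid tin with a white cross on top, 92 mm (x) by 60 mm (y), 45 mm high. Origin: centre of the underside. 160 g; take it across the 60 mm
- mug: stainless steel mug, 80 mm in diameter and 80 mm high, handle to +y; a bystander. Origin: centre of the underside
- radio: black handheld radio lying on its back, body 120 mm (x) by 60 mm (y), 36 mm high, stub aerial out to x = +156 mm; a bystander. Origin: centre of the body's underside

How it is judged:
At the end, for the whole second after the job is handed in: Mallet in green long bay, steel padlock in a green small bay; tin in yellow long bay, brass padlock and whistle in different yellow small bays. Origins inside the bays, undersides less than 9 mm above the tray's underside, tilt under 0.12 rad (mallet 0.06), released, at rest (0.02 m/s) (x of mallet in the frame of green_tray between -0.06 and 0.06 m and y of mallet in the frame of green_tray between 0.002 and 0.091 m and z of mallet in the frame of green_tray between 0 and 0.009 m and angle between mallet's own z axis and vertical below 0.06 rad and ((x of steel_padlock in the frame of green_tray between -0.12 and -0.004 m and y of steel_padlock in the frame of green_tray between -0.091 and -0.007 m and z of steel_padlock in the frame of green_tray between 0 and 0.009 m and angle between steel_padlock's own z axis and vertical below 0.12 rad) or (x of steel_padlock in the frame of green_tray between 0.004 and 0.12 m and y of steel_padlock in the frame of green_tray between -0.091 and -0.007 m and z of steel_padlock in the frame of green_tray between 0 and 0.009 m and angle between steel_padlock's own z axis and vertical below 0.12 rad)) and x of first_aid_tin in the frame of yellow_tray between -0.1 and 0.1 m and y of first_aid_tin in the frame of yellow_tray between 0.002 and 0.091 m and z of first_aid_tin in the frame of yellow_tray between 0 and 0.009 m and angle between first_aid_tin's own z axis and vertical below 0.12 rad and (((x of brass_padlock in the frame of yellow_tray between -0.12 and -0.004 m and y of brass_padlock in the frame of yellow_tray between -0.091 and -0.007 m and z of brass_padlock in the frame of yellow_tray between 0 and 0.009 m and angle between brass_padlock's own z axis and vertical below 0.12 rad) and (x of whistle in the frame of yellow_tray between 0.004 and 0.12 m and y of whistle in the frame of yellow_tray between -0.091 and -0.007 m and z of whistle in the frame of yellow_tray between 0 and 0.009 m and angle between whistle's own z axis and vertical below 0.12 rad)) or ((x of brass_padlock in the frame of yellow_tray between 0.004 and 0.12 m and y of brass_padlock in the frame of yellow_tray between -0.091 and -0.007 m and z of brass_padlock in the frame of yellow_tray between 0 and 0.009 m and angle between brass_padlock's own z axis and vertical below 0.12 rad) and (x of whistle in the frame of yellow_tray between -0.12 and -0.004 m and y of whistle in the frame of yellow_tray between -0.091 and -0.007 m and z of whistle in the frame of yellow_tray between 0 and 0.009 m and angle between whistle's own z axis and vertical below 0.12 rad))) and linear speed of each of mallet, steel_padlock, first_aid_tin, brass_padlock, whistle below 0.02 m/s and angular speed of each of mallet, steel_padlock, first_aid_tin, brass_padlock, whistle below 0.2 rad/s); the robot touches nothing.
It fails at once if the red padlock, the mug or the radio is disturbed (moved more than 25 mm) (distance of any of red_padlock, mug, radio from where it was at the start of the episode above 0.025 m).
It fails at once if a thing for the kits is dropped or thrown (over 0.9 m/s while not held, as after a 40 mm fall) ((linear speed of mallet above 0.9 m/s and contact force between mallet and the fingers below 0.05 N) or (linear speed of steel_padlock above 0.9 m/s and contact force between steel_padlock and the fingers below 0.05 N) or (linear speed of brass_padlock above 0.9 m/s and contact force between brass_padlock and the fingers below 0.05 N) or (linear speed of whistle above 0.9 m/s and contact force between whistle and the fingers below 0.05 N) or (linear speed of first_aid_tin above 0.9 m/s and contact force between first_aid_tin and the fingers below 0.05 N)).
It also fails if it takes over 144 s, if anything falls off the work surface, if the arm or the gripper's body presses on something with over 40 N, if the wrist force passes 120 N, or if a joint passes its speed limit or range.

## Working session

There is one attempt and no reset: what is moved stays moved. The work goes in short steps, Python scripts to look and compute and a tool call to move; the robot and the scene stay as the last step left them, time stands still between calls to the robot, and variables do not carry over. Pictures are saved under pics/ and viewed, and the job is handed in when it is done.

Besides the shell and the picture viewer there is one more tool, called as name(argument=value, ...) on one line, values as JSON. carry_out: Moves the arm, as the interface text tells. Its arguments: {"type":"object","properties":{"deltas":{"type":"array"},"grip":{"type":"number"},"force":{"type":"number"}},"required":["deltas"]}

```bash
mkdir -p pics; ls; python3 - <<'E'
from workcell import bot
import cv2
s=bot.read_state(); print({k:s[k] for k in ('time','tool_pos','tcp_rot','width','wrist_force')})
for n in ('top','side'):
    c=bot.read_camera(n); cv2.imwrite(f'pics/{n}0.png',c['frame'][:,:,::-1]); print(n,c['K'],c['k1'],c['xyz'],c['attitude'])
E
```

```text
pics
{'time': 0.0, 'tool_pos': array([0.20229944, 0.64319726, 0.22993471]), 'tcp_rot': array([ 2.53183864,  1.85780553, -0.00295333]), 'width': 0.9965976748226214, 'wrist_force': array([-0.42101604, -0.39745258, -0.91974475])}
top [[395.43537626   0.         276.50239997]
 [  0.         395.43537626 212.30106017]
 [  0.           0.           1.        ]] -0.10349512491865089 [ 0.47594707 -0.03034293  1.07094502] [-2.17962271  2.14133434 -0.11503157]
side [[452.96773884   0.         273.31653136]
 [  0.         452.96773884 202.76807687]
 [  0.           0.           1.        ]] -0.11923355753529781 [ 0.35827197 -0.67157173  0.77151631] [-2.34347813  0.46053337 -0.17584768]
```

View pics/top0.png

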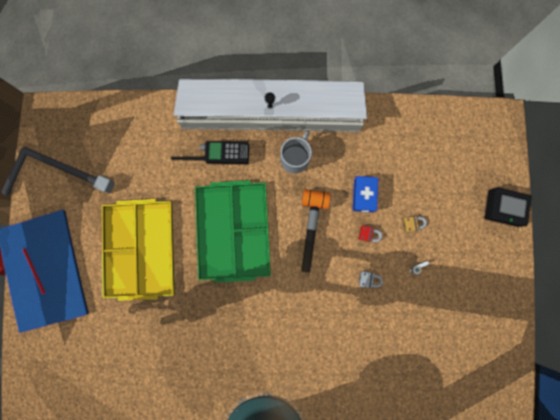

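View pics/side0.png

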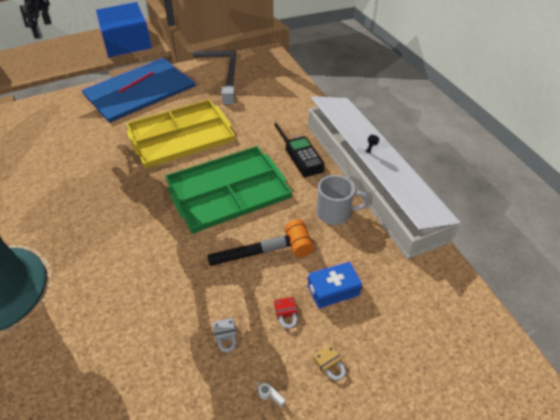

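The top view is oriented with +x up and +y left, and all the items are clearly visible. Next I'll build the helpers and measure colour masks.

```bash
cat > h.py <<'E'
import numpy as np, cv2
from scipy.spatial.transform import Rotation as R
from workcell import bot
def cam(n):
    c=bot.read_camera(n); c['R']=R.from_rotvec(c['attitude']).as_matrix(); c['d']=np.array([c['k1'],0,0,0,0.]); return c
def rays(c,px):
    u=cv2.undistortPoints(np.array(px,float).reshape(-1,1,2),c['K'],c['d']).reshape(-1,2)
    return np.c_[u,np.ones(len(u))]@c['R'].T
def plane(c,px,z):
    r=rays(c,px); o=np.array(c['xyz']); return (o+r*((z-o[2])/r[:,2])[:,None])[:,:2]
def proj(c,P):
    P=np.array(P,float).reshape(-1,3); rv=R.from_matrix(c['R'].T).as_rotvec()
    return cv2.projectPoints(P,rv,-c['R'].T@np.array(c['xyz']),c['K'],c['d'])[0].reshape(-1,2)
def crop(c,x0,y0,x1,y1,s,name):
    cv2.imwrite(name,cv2.resize(c['frame'][y0:y1,x0:x1,::-1],None,fx=s,fy=s,interpolation=cv2.INTER_CUBIC))
E
python3 - <<'E'
from h import *
c=cam('top')
crop(c,290,170,440,300,5,'pics/c1.png')
crop(c,90,170,280,310,4,'pics/c2.png')
hsv=cv2.cvtColor(c['frame'],cv2.COLOR_RGB2HSV)
for n,lo,hi,z in [('green',(50,120,40),(80,255,255),.02),('yellow',(24,180,80),(34,255,255),.02),('orange',(5,210,150),(14,255,255),.023),('blue',(105,150,60),(125,255,255),.045),('red',(0,180,80),(4,255,255),.02)]:
    m=cv2.inRange(hsv,lo,hi); k,l,st,ce=cv2.connectedComponentsWithStats(m)
    for i in range(1,k):
        if st[i,4]<60: continue
        pts=np.argwhere(l==i)[:,::-1].astype(np.float32)
        w=plane(c,pts,z).astype(np.float32)
        r=cv2.minAreaRect(w*1000); print(n,st[i],[np.round(x,1) for x in r])
E
```

```text
green [209 143  12  16 172] [array([762.1, 149.7]), array([42.3, 30. ]), np.float64(0.6)]
green [ 196  181   74  101 6761] [array([544.6,  95. ]), array([265.4, 188.8]), np.float64(4.1)]
yellow [ 102  199   72  101 6718] [array([489.7, 351.1]), array([267.1, 193.9]), np.float64(4.2)]
orange [310 192  13  15 132] [array([ 632.4, -127.8]), array([30.3, 37.1]), np.float64(83.4)]
blue [354 177  24  34 631] [array([ 646. , -256.7]), array([61.3, 89.4]), np.float64(89.1)]
blue [   0  211   87  120 6939] [array([423.3, 609.8]), array([287.6, 204.5]), np.float64(17.2)]
blue [539 374  21  46 712] [array([ 104.9, -765.4]), array([130.4,  61.9]), np.float64(2.6)]
red [359 226  11  15 101] [array([ 544.4, -257.8]), array([23. , 37.8]), np.float64(77.2)]
```

View pics/c1.png

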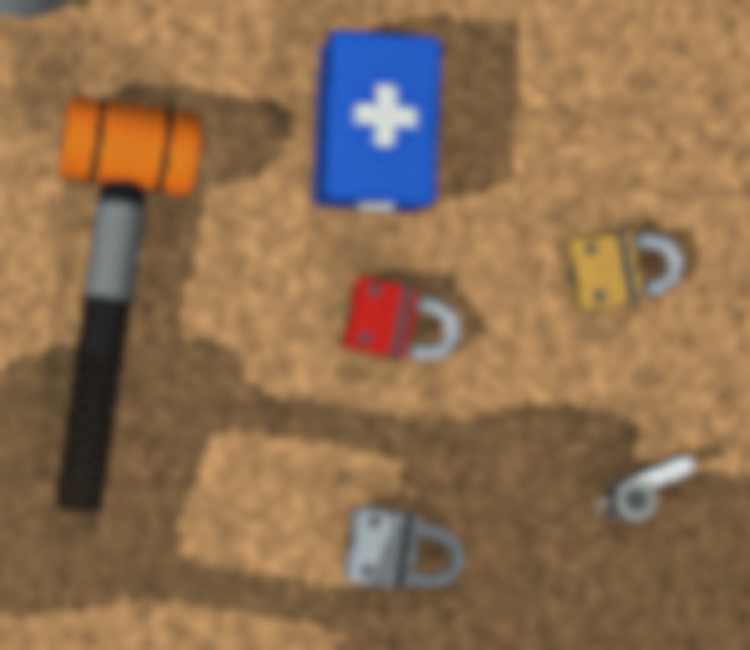

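View pics/c2.png

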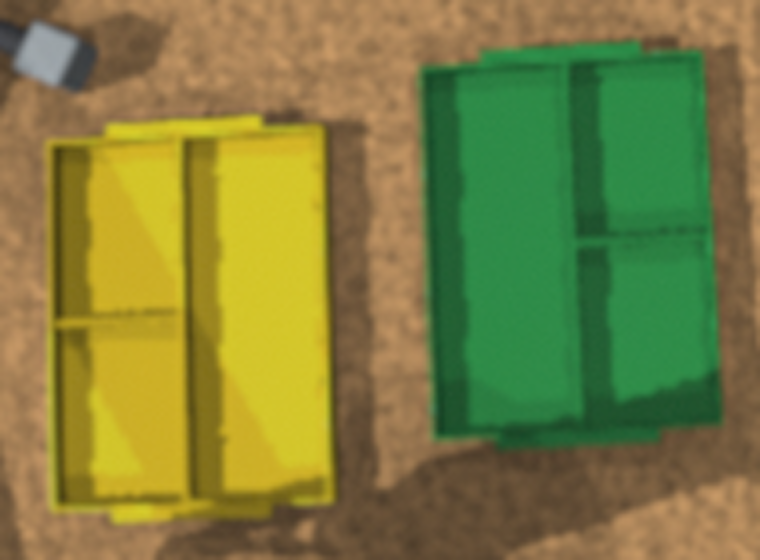

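Top view: tin cross at crop (385,116), steel padlock near (378,547), brass near (603,271), whistle barrel (633,500). The yellow tray is turned about 180° (long bay on the right, −y), and green's long bay is on the left. Next I'll convert these to world coordinates.

```bash
python3 - <<'E'
from h import *
c=cam('top'); s=cam('side')
f1=lambda p:[(290+(u+.5)/5-.5,170+(v+.5)/5-.5) for u,v in p]
f2=lambda p:[(90+(u+.5)/4-.5,170+(v+.5)/4-.5) for u,v in p]
def show(n,p,z,f=f1):
    w=plane(c,f(p),z)*1000; print(n,np.round(w).tolist(),'mean',np.round(w.mean(0)).tolist()); return w
ang=lambda a,b: np.round(np.degrees(np.arctan2(*(b-a)[::-1])),1)
w=show('yellow TL TR BR BL',[(48,142),(325,124),(335,503),(53,512)],.02,f2); print(ang(w[3],w[0]),ang(w[2],w[1]),ang(w[1],w[0]),ang(w[2],w[3]))
w=show('green',[(420,68),(703,52),(722,425),(434,438)],.02,f2); print(ang(w[3],w[0]),ang(w[2],w[1]),ang(w[1],w[0]),ang(w[2],w[3]))
w=show('tin',[(330,33),(442,40),(437,207),(322,203)],.045); print(ang(w[3],w[0]),ang(w[2],w[1]),ang(w[1],w[0]),ang(w[2],w[3]))
show('cross',[(385,116)],.045)
w=show('malletaxis: end, neck, head',[(80,508),(122,190),(131,147)],.018); print(ang(w[0],w[1]),ang(w[0],w[2]))
w=show('head far edge',[(68,98),(202,112)],.03); print(ang(w[1],w[0]))
w=show('steel',[(355,507),(408,513),(400,588),(347,580)],.02);print(ang(w[0],w[1]),ang(w[3],w[2]),ang(w[3],w[0]),ang(w[2],w[1]))
show('shackle tip',[(463,555)],.01)
w=show('brass',[(568,240),(628,232),(637,302),(578,310)],.02);print(ang(w[0],w[1]),ang(w[3],w[2]),ang(w[3],w[0]),ang(w[2],w[1]))
show('tip',[(685,262)],.01)
w=show('whistle barrel, tip, ring',[(633,500),(692,464),(600,508)],.017);print(ang(w[0],w[1]),ang(w[2],w[0]))
show('red',[(363,277),(417,290),(405,358),(347,345)],.02); show('redtip',[(460,330)],.01)
show('mug',[(297-90,153-170)],.08,lambda p:[(297,153)]);show('radio',[(0,0)],.036,lambda p:[(249,152),(205,152),(172,158)])
show('shelf',[(0,0)],.1,lambda p:[(180,125),(362,128)])
crop(s,200,210,380,410,3,'pics/s1.png')
E
```

```text
yellow TL TR BR BL [[606.0, 458.0], [621.0, 264.0], [369.0, 246.0], [356.0, 439.0]] mean [488.0, 352.0]
4.2 4.0 94.5 93.8
green [[661.0, 200.0], [675.0, 9.0], [426.0, -9.0], [413.0, 181.0]] mean [544.0, 95.0]
4.4 4.1 94.2 93.8
tin [[692.0, -231.0], [689.0, -291.0], [600.0, -287.0], [601.0, -226.0]] mean [645.0, -259.0]
-3.0 -2.5 87.6 89.0
cross [[648.0, -260.0]] mean [648.0, -260.0]
malletaxis: end, neck, head [[440.0, -102.0], [609.0, -123.0], [633.0, -128.0]] mean [561.0, -118.0]
-7.0 -7.5
head far edge [[657.0, -93.0], [651.0, -165.0]] mean [654.0, -129.0]
85.0
steel [[442.0, -248.0], [439.0, -276.0], [400.0, -272.0], [404.0, -244.0]] mean [421.0, -260.0]
-95.7 -97.9 -6.2 -6.2
shackle tip [[417.0, -308.0]] mean [417.0, -308.0]
brass [[586.0, -364.0], [591.0, -398.0], [553.0, -402.0], [549.0, -369.0]] mean [570.0, -383.0]
-81.6 -81.7 7.4 6.4
tip [[576.0, -433.0]] mean [576.0, -433.0]
whistle barrel, tip, ring [[447.0, -399.0], [467.0, -432.0], [443.0, -381.0]] mean [452.0, -404.0]
-59.3 -76.4
red [[564.0, -253.0], [558.0, -282.0], [521.0, -275.0], [528.0, -244.0]] mean [543.0, -263.0]
redtip [[537.0, -308.0]] mean [537.0, -308.0]
mug [[742.0, -73.0]] mean [742.0, -73.0]
radio [[755.0, 54.0], [753.0, 173.0], [736.0, 262.0]] mean [748.0, 163.0]
shelf [[807.0, 228.0], [806.0, -238.0]] mean [807.0, -5.0]
```

View pics/s1.png

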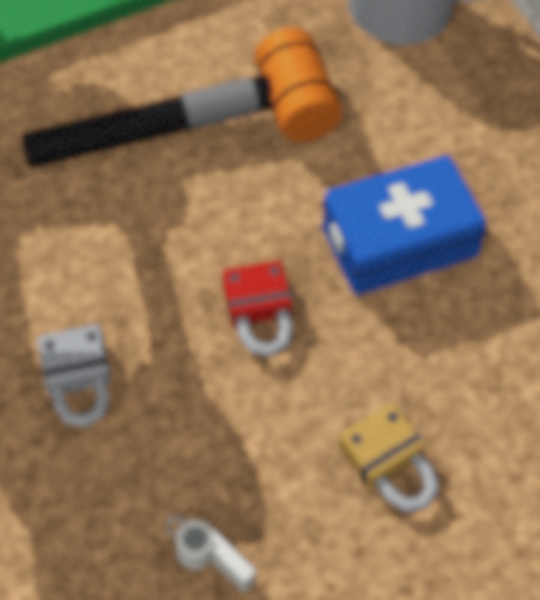

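```bash
cat >> h.py <<'E'
def plan(tx,ty,tz,yawdeg,state=None):
    s=state or bot.read_state(); p=np.array(s['tool_pos']); M=R.from_rotvec(s['tcp_rot']).as_matrix()
    psi=np.degrees(np.arctan2(M[1,0],M[0,0])); th=(yawdeg-psi+90)%180-90
    y=np.radians(psi+th)
    d=np.array([tx,ty,tz])-p
    ex=np.array([np.cos(y),np.sin(y),0]); ey=np.array([np.sin(y),-np.cos(y),0])
    tilt=np.degrees(np.arccos(-M[2,2]))
    print('t %.2f pos'%s['time'],np.round(p,4),'yaw %.1f tilt %.2f w %.3f q'%(psi,tilt,s['width']),np.round(s['q'],2),'F',np.round(s['wrist_force'],1))
    print(' turn dr z total %.3f ; then shift x %.4f y %.4f z %.4f'%(-np.radians(th),d@ex,d@ey,-d[2]))
E
python3 - <<'E'
from h import *
s=cam('side')
f=lambda u,v:[(200+(u+.5)/3-.5,210+(v+.5)/3-.5)]
for n,p,z in [('cross',(406,204),.045),('tin L',(323,193),.045),('whistle',(195,540),.019),('whtip',(245,570),.015),('steel tl',(37,335),.02),('steel tr',(103,326),.02),('steel tip',(82,425),.01),('brass l',(341,437),.02),('brass t',(395,405),.02),('brass r',(425,435),.02),('mallet end top',(28,145),.013),('mallet grey start',(185,109),.018),('grey end',(262,93),.02),('head',(297,83),.028)]:
    print(n,np.round(plane(s,f(*p),z)*1000)[0])
plan(.500,.100,.20,-7+90)
E
```

```text
cross [ 649. -259.]
tin L [ 604. -230.]
whistle [ 448. -401.]
whtip [ 468. -426.]
steel tl [ 404. -245.]
steel tr [ 444. -254.]
steel tip [ 412. -307.]
brass l [ 549. -376.]
brass t [ 587. -370.]
brass r [ 595. -394.]
mallet end top [442. -97.]
mallet grey start [ 553. -113.]
grey end [ 608. -121.]
head [ 632. -128.]
t 0.30 pos [0.2025 0.6436 0.2308] yaw 72.5 tilt 0.05 w 1.006 q [ 1.23  0.26  1.6  -0.    1.27 -0.04] F [ 0.1  0.7 -0.5]
 turn dr z total -0.183 ; then shift x -0.5033 y 0.3616 z 0.0308
```

carry_out(deltas=[{"delta_pos": [0,0,0],"dr": [0,0,-0.092]},{"delta_pos": [0,0,0],"dr": [0,0,-0.091]},{"delta_pos": [-0.045,0.032,0],"dr": [0,0,0]},{"delta_pos": [-0.045,0.032,0],"dr": [0,0,0]},{"delta_pos": [-0.045,0.032,0],"dr": [0,0,0]},{"delta_pos": [-0.045,0.032,0],"dr": [0,0,0]},{"delta_pos": [-0.045,0.032,0],"dr": [0,0,0]},{"delta_pos": [-0.045,0.032,0],"dr": [0,0,0]},{"delta_pos": [-0.045,0.032,0],"dr": [0,0,0]},{"delta_pos": [-0.045,0.032,0],"dr": [0,0,0]}], grip=0.7)

```text
time: 1.55
tool_pos: [0.4136, 0.2539, 0.2316]
tcp_rot: [2.352, 2.082, 0.001]
wrist_force: [0.6, 0.5, 0.7]
width: 0.704
```

```bash
python3 -c "
from h import *
plan(.5815,-.1215,.10,83)"
```

```text
t 1.55 pos [0.4136 0.2539 0.2316] yaw 83.0 tilt 0.06 w 0.704 q [ 0.5  -0.1   2.   -0.    1.25 -0.95] F [0.6 0.5 0.7]
 turn dr z total 0.001 ; then shift x -0.3521 y 0.2124 z 0.1316
```

carry_out(deltas=[{"delta_pos": [-0.044,0.0266,0.0165],"dr": [0,0,0]},{"delta_pos": [-0.044,0.0266,0.0165],"dr": [0,0,0]},{"delta_pos": [-0.044,0.0266,0.0165],"dr": [0,0,0]},{"delta_pos": [-0.044,0.0266,0.0165],"dr": [0,0,0]},{"delta_pos": [-0.044,0.0266,0.0165],"dr": [0,0,0]},{"delta_pos": [-0.044,0.0266,0.0165],"dr": [0,0,0]},{"delta_pos": [-0.044,0.0266,0.0165],"dr": [0,0,0]},{"delta_pos": [-0.044,0.0266,0.0165],"dr": [0,0,0]},{"delta_pos": [0,0,0],"dr": [0,0,0]}])

```text
time: 2.68
tool_pos: [0.5815, -0.1227, 0.0977]
tcp_rot: [-2.356, -2.077, 0.002]
wrist_force: [-1.3, 0.3, 0.6]
width: 0.7
```

```bash
python3 -c "
from h import *
plan(.5815,-.1215,.006,83)
c=cam('top'); cv2.imwrite('pics/t2.png',c['frame'][:,:,::-1])
c=cam('side'); cv2.imwrite('pics/s2.png',c['frame'][:,:,::-1])"
```

```text
t 2.67 pos [ 0.5815 -0.1227  0.0977] yaw 82.8 tilt 0.10 w 0.700 q [-0.25  0.23  1.91 -0.    1.01 -1.69] F [-1.3  0.3  0.6]
 turn dr z total -0.004 ; then shift x 0.0012 y -0.0002 z 0.0917
```

View pics/s2.png

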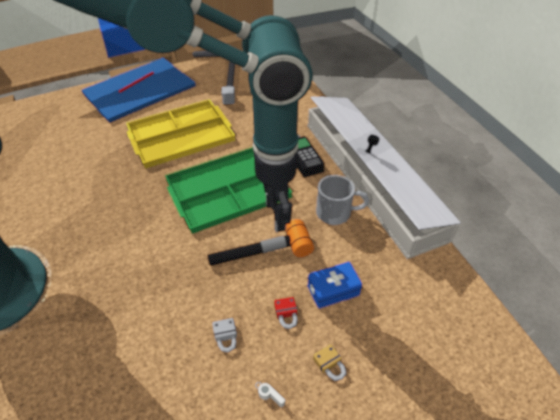

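The side view shows the gripper above the mallet handle near (280,225), clear of the mug. Descending now.

carry_out(deltas=[{"delta_pos": [0.001,0,0.03],"dr": [0,0,0]},{"delta_pos": [0,0,0.03],"dr": [0,0,0]},{"delta_pos": [0,0,0.02],"dr": [0,0,0]},{"delta_pos": [0,0,0.012],"dr": [0,0,0]},{"delta_pos": [0,0,0],"dr": [0,0,0]}])

```text
time: 3.4
tool_pos: [0.581, -0.1182, 0.0068]
tcp_rot: [-2.351, -2.082, 0.001]
wrist_force: [0.2, -0.2, 0.8]
width: 0.696
```

carry_out(deltas=[{"delta_pos": [0,0,0],"dr": [0,0,0]},{"delta_pos": [0,0,0],"dr": [0,0,0]},{"delta_pos": [0,0,0],"dr": [0,0,0]},{"delta_pos": [0,0,0],"dr": [0,0,0]},{"delta_pos": [0,0,0],"dr": [0,0,0]},{"delta_pos": [0,0,0],"dr": [0,0,0]}], grip=0, force=70)

```text
time: 4.15
tool_pos: [0.5827, -0.1191, 0.0088]
tcp_rot: [2.351, 2.081, 0.002]
wrist_force: [-1.4, 1.0, 6.3]
width: 0.27
```

carry_out(deltas=[{"delta_pos": [0,0,-0.01],"dr": [0,0,0]},{"delta_pos": [0,0,-0.02],"dr": [0,0,0]},{"delta_pos": [0,0,-0.03],"dr": [0,0,0]},{"delta_pos": [0,0,-0.03],"dr": [0,0,0]},{"delta_pos": [0,0,-0.02],"dr": [0,0,0]},{"delta_pos": [0,0,0],"dr": [0,0,0]}])

```text
time: 4.9
tool_pos: [0.5832, -0.1192, 0.1199]
tcp_rot: [2.35, 2.079, 0.004]
wrist_force: [0.5, -0.5, -3.0]
width: 0.279
```

```bash
python3 -c "
from h import *
plan(.5815,.1,.006,94.2)
c=cam('top'); cv2.imwrite('pics/t3.png',c['frame'][:,:,::-1])
c=cam('side'); cv2.imwrite('pics/s3.png',c['frame'][:,:,::-1])"
```

```text
t 4.90 pos [ 0.5832 -0.1192  0.1199] yaw 83.0 tilt 0.27 w 0.279 q [-0.24  0.2   1.89 -0.    1.04 -1.69] F [ 0.5 -0.5 -3. ]
 turn dr z total -0.195 ; then shift x 0.2188 y 0.0144 z 0.1139
```

View pics/s3.png

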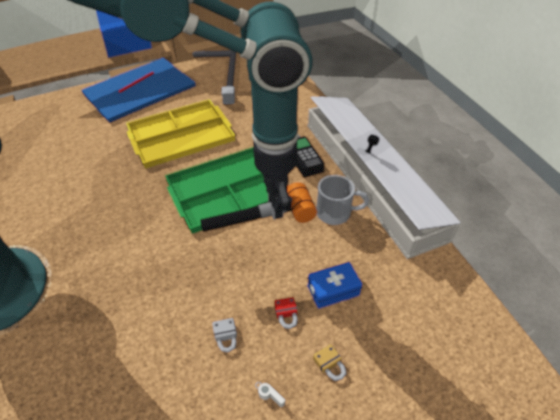

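View pics/t3.png

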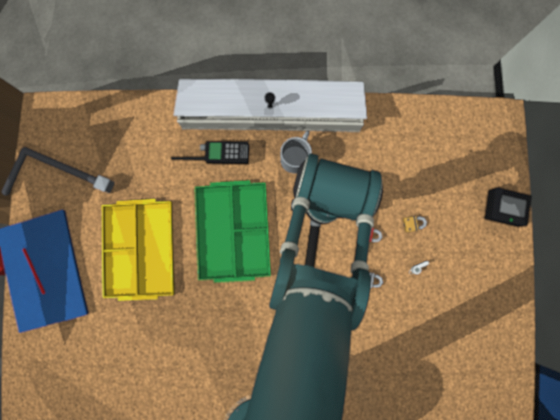

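The mallet is held and level in the side view, head at (300,203). I'll carry it over green's long bay.

```bash
python3 -c "
from h import *
plan(.5775,.1441,.0128,94.2)"
```

```text
t 5.00 pos [ 0.5809 -0.1187  0.1168] yaw 83.0 tilt 0.05 w 0.277 q [-0.24  0.21  1.9  -0.    1.04 -1.69] F [ 0.4 -1.  -3. ]
 turn dr z total -0.195 ; then shift x 0.2623 y 0.0158 z 0.1040
```

carry_out(deltas=[{"delta_pos": [0,0,0],"dr": [0,0,-0.098]},{"delta_pos": [0,0,0],"dr": [0,0,-0.097]},{"delta_pos": [0.02,0.0015,0],"dr": [0,0,0]},{"delta_pos": [0.045,0.003,0],"dr": [0,0,0]},{"delta_pos": [0.05,0.003,0],"dr": [0,0,0]},{"delta_pos": [0.05,0.003,0],"dr": [0,0,0]},{"delta_pos": [0.045,0.003,0],"dr": [0,0,0]},{"delta_pos": [0.035,0.0015,0],"dr": [0,0,0]},{"delta_pos": [0.017,0.001,0],"dr": [0,0,0]},{"delta_pos": [0,0,0],"dr": [0,0,0]}])

```text
time: 6.25
tool_pos: [0.5775, 0.1448, 0.1164]
tcp_rot: [-2.136, -2.302, 0.002]
wrist_force: [0.4, -0.1, -2.8]
width: 0.277
```

```bash
python3 -c "
from h import *
plan(.5775,.1441,.0128,94.2)
c=cam('top'); cv2.imwrite('pics/t4.png',c['frame'][:,:,::-1])
c=cam('side'); cv2.imwrite('pics/s4.png',c['frame'][:,:,::-1])"
```

```text
t 6.25 pos [0.5775 0.1448 0.1164] yaw 94.3 tilt 0.09 w 0.277 q [ 0.2   0.21  1.89 -0.    1.04 -1.44] F [ 0.4 -0.1 -2.8]
 turn dr z total 0.002 ; then shift x -0.0007 y -0.0000 z 0.1036
```

View pics/s4.png

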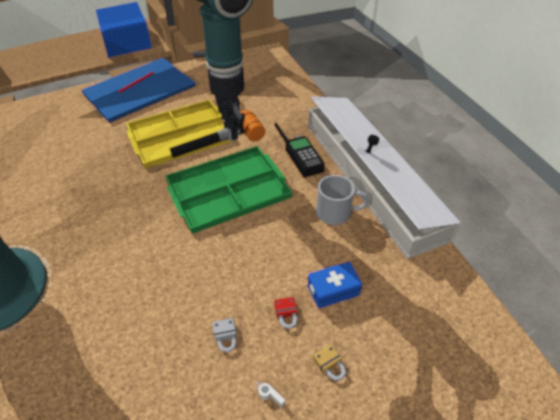

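The side view shows the mallet above the green long bay, at (220,135) with parallax for its height. Lowering.

carry_out(deltas=[{"delta_pos": [-0.0005,0,0.03],"dr": [0,0,0]},{"delta_pos": [0,0,0.03],"dr": [0,0,0]},{"delta_pos": [0,0,0.02],"dr": [0,0,0]},{"delta_pos": [0,0,0.01],"dr": [0,0,0]},{"delta_pos": [0,0,0.006],"dr": [0,0,0]},{"delta_pos": [0,0,0.003],"dr": [0,0,0]},{"delta_pos": [0,0,0],"dr": [0,0,0]},{"delta_pos": [0,0,0],"dr": [0,0,0]}])

```text
time: 7.35
tool_pos: [0.5789, 0.1434, 0.019]
tcp_rot: [2.138, 2.301, 0.002]
wrist_force: [-0.1, -0.4, -2.7]
width: 0.279
```

```bash
python3 -c "
from h import *
plan(.5775,.1441,.0128,94.2)
c=cam('side'); crop(c,120,70,320,240,4,'pics/s5.png')"
```

```text
t 7.35 pos [0.5789 0.1434 0.019 ] yaw 94.2 tilt 0.08 w 0.279 q [ 0.2   0.33  1.95 -0.    0.86 -1.44] F [-0.1 -0.4 -2.7]
 turn dr z total 0.000 ; then shift x 0.0008 y -0.0014 z 0.0062
```

View pics/s5.png

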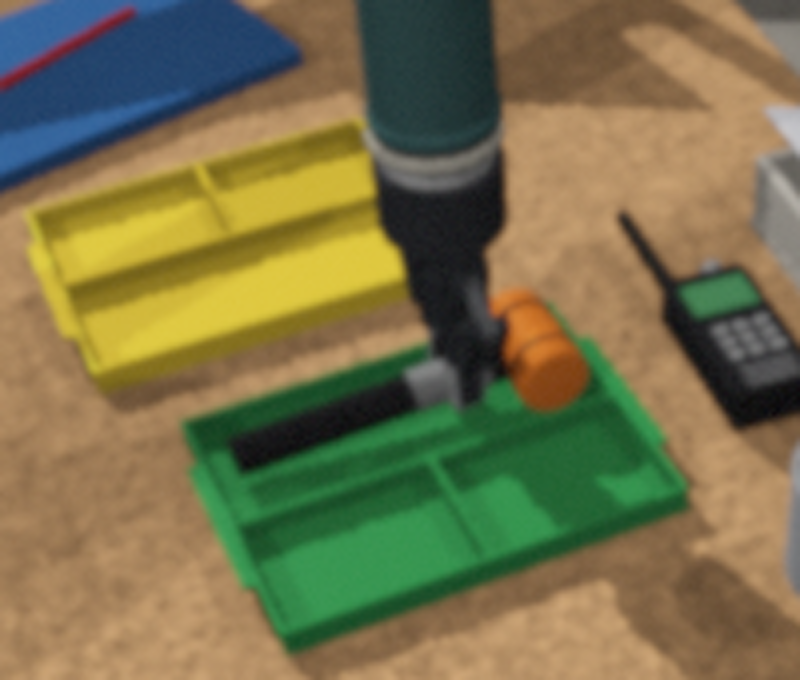

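The mallet is within the bay, just above the floor. Easing down the last few millimetres.

carry_out(deltas=[{"delta_pos": [0,0,0.002],"dr": [0,0,0]},{"delta_pos": [0,0,0.002],"dr": [0,0,0]},{"delta_pos": [0,0,0],"dr": [0,0,0]}])

```text
time: 7.78
tool_pos: [0.578, 0.1431, 0.014]
tcp_rot: [-2.138, -2.301, 0.001]
wrist_force: [0.1, 0.2, -3.5]
width: 0.278
```

carry_out(deltas=[{"delta_pos": [0,0,0.001],"dr": [0,0,0]},{"delta_pos": [0,0,0.001],"dr": [0,0,0]},{"delta_pos": [0,0,0],"dr": [0,0,0]}])

```text
time: 8.15
tool_pos: [0.5784, 0.1432, 0.0129]
tcp_rot: [-2.139, -2.301, 0.0]
wrist_force: [-3.0, -1.3, 3.3]
width: 0.281
```

Contact (force went from −3.5 to +3.3). Opening to release, then lifting.

carry_out(deltas=[{"delta_pos": [0,0,0],"dr": [0,0,0]},{"delta_pos": [0,0,0],"dr": [0,0,0]},{"delta_pos": [0,0,0],"dr": [0,0,0]},{"delta_pos": [0,0,-0.01],"dr": [0,0,0]},{"delta_pos": [0,0,-0.03],"dr": [0,0,0]},{"delta_pos": [0,0,-0.05],"dr": [0,0,0]},{"delta_pos": [0,0,-0.05],"dr": [0,0,0]},{"delta_pos": [0,0,0],"dr": [0,0,0]}], grip=0.55)

```text
time: 9.15
tool_pos: [0.5827, 0.144, 0.1592]
tcp_rot: [2.134, 2.296, 0.015]
wrist_force: [0.2, 0.5, 0.6]
width: 0.552
```

```bash
python3 -c "
from h import *
plan(.422,-.262,.15,-7)
plan(.422,-.262,.15,173)
c=cam('side'); crop(c,120,70,320,240,4,'pics/s6.png')"
```

```text
t 9.15 pos [0.5827 0.144  0.1592] yaw 94.2 tilt 0.69 w 0.552 q [ 0.2   0.17  1.85  0.    1.11 -1.44] F [0.2 0.5 0.6]
 turn dr z total -1.375 ; then shift x 0.1100 y -0.4226 z 0.0092
t 9.15 pos [0.5827 0.144  0.1592] yaw 94.2 tilt 0.69 w 0.552 q [ 0.2   0.17  1.85  0.    1.11 -1.44] F [0.2 0.5 0.6]
 turn dr z total -1.375 ; then shift x 0.1100 y -0.4226 z 0.0092
```

View pics/s6.png

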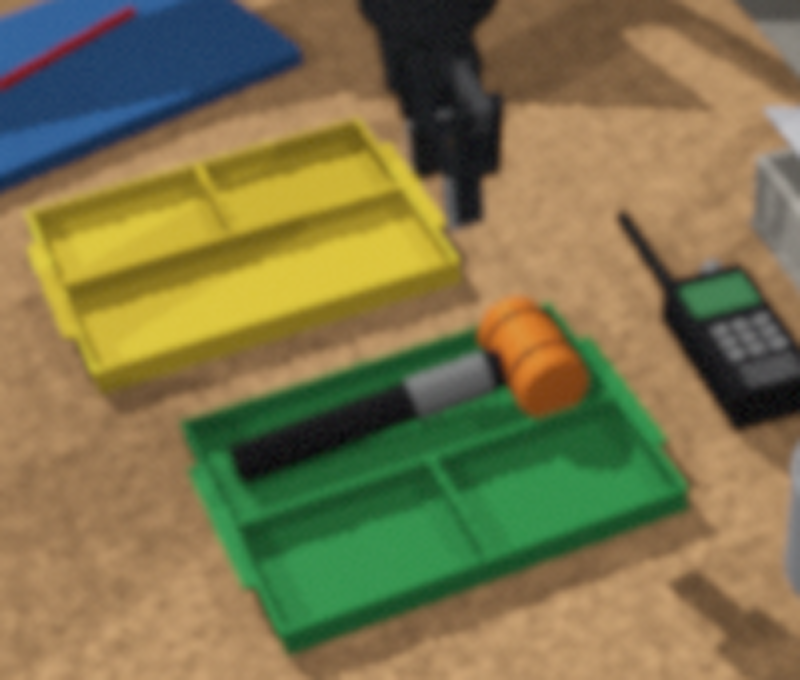

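Mallet lies flat in the long bay. On to the steel padlock, turning by +1.766 to stay within joint 6's range.

carry_out(deltas=[{"delta_pos": [0,0,0],"dr": [0,0,0.1766]},{"delta_pos": [0,0,0],"dr": [0,0,0.1766]},{"delta_pos": [0,0,0],"dr": [0,0,0.1766]},{"delta_pos": [0,0,0],"dr": [0,0,0.1766]},{"delta_pos": [0,0,0],"dr": [0,0,0.1766]},{"delta_pos": [0,0,0],"dr": [0,0,0.1766]},{"delta_pos": [0,0,0],"dr": [0,0,0.1766]},{"delta_pos": [0,0,0],"dr": [0,0,0.1766]},{"delta_pos": [0,0,0],"dr": [0,0,0.1766]},{"delta_pos": [0,0,0],"dr": [0,0,0.1766]}], grip=0.75)

```text
time: 10.45
tool_pos: [0.577, 0.1429, 0.1504]
tcp_rot: [3.134, -0.201, -0.005]
wrist_force: [0.1, 0.5, 1.6]
width: 0.747
```

carry_out(deltas=[{"delta_pos": [-0.011,0.0423,0],"dr": [0,0,0]},{"delta_pos": [-0.011,0.0423,0],"dr": [0,0,0]},{"delta_pos": [-0.011,0.0423,0],"dr": [0,0,0]},{"delta_pos": [-0.011,0.0423,0],"dr": [0,0,0]},{"delta_pos": [-0.011,0.0423,0],"dr": [0,0,0]},{"delta_pos": [-0.011,0.0423,0],"dr": [0,0,0]},{"delta_pos": [-0.011,0.0423,0],"dr": [0,0,0]},{"delta_pos": [-0.011,0.0423,0],"dr": [0,0,0]},{"delta_pos": [-0.011,0.0423,0],"dr": [0,0,0]},{"delta_pos": [-0.011,0.0423,0],"dr": [0,0,0]}])

```text
time: 11.7
tool_pos: [0.416, -0.2638, 0.1508]
tcp_rot: [-3.134, 0.192, 0.004]
wrist_force: [1.2, -0.4, 0.7]
width: 0.752
```

carry_out(deltas=[{"delta_pos": [0,0,0.02],"dr": [0,0,0]},{"delta_pos": [0,0,0.02],"dr": [0,0,0]},{"delta_pos": [0,0,0],"dr": [0,0,0]}])

```text
time: 12.08
tool_pos: [0.4151, -0.2618, 0.1092]
tcp_rot: [-3.132, 0.192, 0.009]
wrist_force: [0.4, -0.2, -0.3]
width: 0.748
```

```bash
python3 -c "
from h import *
plan(.422,-.262,.005,-7)
c=cam('side'); crop(c,150,210,350,410,3,'pics/s7.png')"
```

```text
t 12.07 pos [ 0.4151 -0.2618  0.1092] yaw -7.0 tilt 0.39 w 0.748 q [-0.61  0.03  2.11  0.    1.01 -0.49] F [ 0.4 -0.2 -0.3]
 turn dr z total -0.000 ; then shift x 0.0069 y -0.0006 z 0.1042
```

View pics/s7.png

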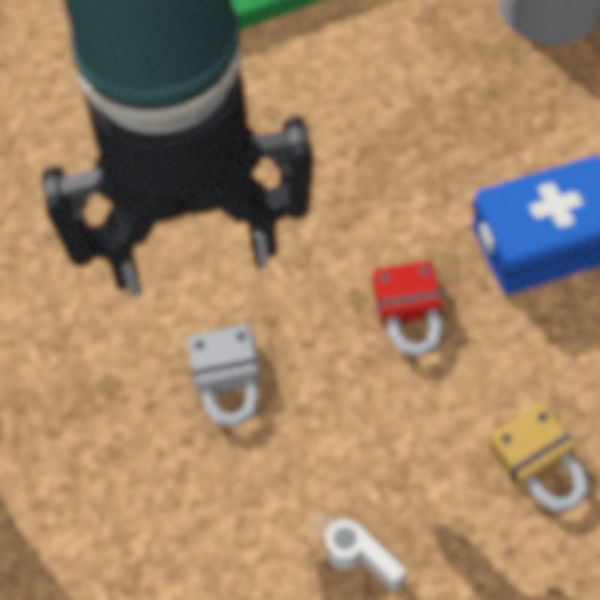

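Jaws straddle the steel padlock's 40 mm across (pad tips at (130,285) and (262,260), padlock at (222,355) below). Descending and closing.

carry_out(deltas=[{"delta_pos": [0.0065,0,0.03],"dr": [0,0,0]},{"delta_pos": [0,0,0.03],"dr": [0,0,0]},{"delta_pos": [0,0,0.025],"dr": [0,0,0]},{"delta_pos": [0,0,0.013],"dr": [0,0,0]},{"delta_pos": [0,0,0.005],"dr": [0,0,0]},{"delta_pos": [0,0,0],"dr": [0,0,0]},{"delta_pos": [0,0,0],"dr": [0,0,0]}])

```text
time: 13.0
tool_pos: [0.425, -0.2647, 0.0103]
tcp_rot: [3.135, -0.191, 0.003]
wrist_force: [-0.7, -0.3, 0.1]
width: 0.748
```

carry_out(deltas=[{"delta_pos": [0,0,0],"dr": [0,0,0]},{"delta_pos": [0,0,0],"dr": [0,0,0]},{"delta_pos": [0,0,0],"dr": [0,0,0]},{"delta_pos": [0,0,0],"dr": [0,0,0]},{"delta_pos": [0,0,0],"dr": [0,0,0]}], grip=0, force=60)

```text
time: 13.62
tool_pos: [0.4246, -0.2645, 0.0103]
tcp_rot: [3.135, -0.191, 0.001]
wrist_force: [-1.9, 0.7, 6.3]
width: 0.443
```

carry_out(deltas=[{"delta_pos": [0,0,-0.01],"dr": [0,0,0]},{"delta_pos": [0,0,-0.02],"dr": [0,0,0]},{"delta_pos": [0,0,-0.03],"dr": [0,0,0]},{"delta_pos": [0,0,-0.03],"dr": [0,0,0]},{"delta_pos": [0,0,-0.02],"dr": [0,0,0]},{"delta_pos": [0,0,0],"dr": [0,0,0]}])

```text
time: 14.38
tool_pos: [0.4255, -0.265, 0.1214]
tcp_rot: [3.133, -0.191, 0.006]
wrist_force: [0.5, -0.4, -2.6]
width: 0.449
```

```bash
python3 -c "
from h import *
plan(.4848,.056,.05,4.2)
c=cam('side'); crop(c,150,210,350,410,3,'pics/s8.png')"
```

```text
t 14.38 pos [ 0.4255 -0.265   0.1214] yaw -7.0 tilt 0.26 w 0.449 q [-0.61  0.03  2.09  0.    1.02 -0.48] F [ 0.5 -0.4 -2.6]
 turn dr z total -0.195 ; then shift x 0.0827 y -0.3158 z 0.0714
```

View pics/s8.png

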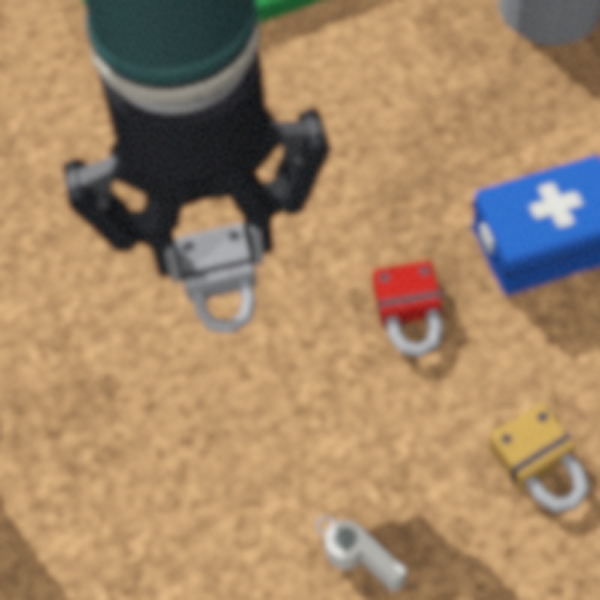

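Steel padlock held level. Carrying to green's −x small bay, shackle towards −y.

carry_out(deltas=[{"delta_pos": [0,0,0],"dr": [0,0,-0.098]},{"delta_pos": [0,0,0],"dr": [0,0,-0.097]},{"delta_pos": [0.007,-0.025,0],"dr": [0,0,0]},{"delta_pos": [0.0125,-0.049,0],"dr": [0,0,0]},{"delta_pos": [0.0125,-0.049,0],"dr": [0,0,0]},{"delta_pos": [0.0125,-0.049,0],"dr": [0,0,0]},{"delta_pos": [0.0125,-0.049,0],"dr": [0,0,0]},{"delta_pos": [0.0125,-0.049,0],"dr": [0,0,0]},{"delta_pos": [0.0127,-0.0458,0],"dr": [0,0,0]},{"delta_pos": [0,0,0],"dr": [0,0,0]}])

```text
time: 15.68
tool_pos: [0.4823, 0.0595, 0.1178]
tcp_rot: [-3.139, -0.122, 0.004]
wrist_force: [-0.2, 0.1, -1.1]
width: 0.444
```

carry_out(deltas=[{"delta_pos": [0,0,0.03],"dr": [0,0,0]},{"delta_pos": [0,0,0.03],"dr": [0,0,0]},{"delta_pos": [0,0,0],"dr": [0,0,0]},{"delta_pos": [0,0,0],"dr": [0,0,0]}])

```text
time: 16.18
tool_pos: [0.483, 0.0562, 0.0594]
tcp_rot: [3.139, 0.113, -0.001]
wrist_force: [0.9, -0.2, -1.4]
width: 0.445
```

```bash
python3 -c "
from h import *
plan(.4848,.0556,.0143,4.2)
c=cam('side'); crop(c,120,70,320,240,4,'pics/s9.png')"
```

```text
t 16.18 pos [0.483  0.0562 0.0594] yaw 4.1 tilt 0.03 w 0.445 q [ 0.06  0.09  2.16 -0.    0.9  -0.01] F [ 0.9 -0.2 -1.4]
 turn dr z total -0.001 ; then shift x 0.0017 y 0.0007 z 0.0451
```

View pics/s9.png

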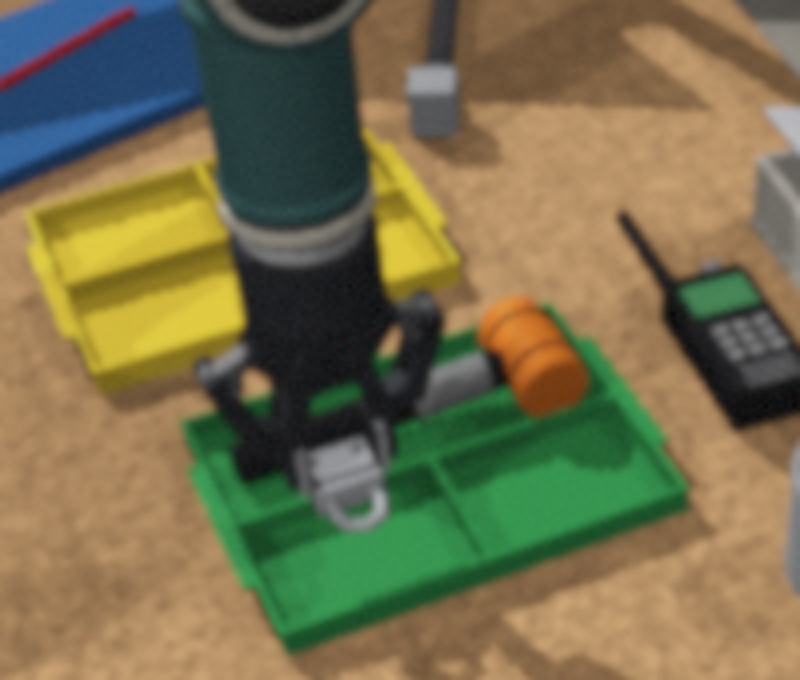

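The padlock is over the −x small bay with the shackle at (355,520) inside the outline. Lowering.

carry_out(deltas=[{"delta_pos": [0.001,0,0.02],"dr": [0,0,0]},{"delta_pos": [0,0,0.012],"dr": [0,0,0]},{"delta_pos": [0,0,0.006],"dr": [0,0,0]},{"delta_pos": [0,0,0.003],"dr": [0,0,0]},{"delta_pos": [0,0,0],"dr": [0,0,0]},{"delta_pos": [0,0,0],"dr": [0,0,0]}])

```text
time: 16.98
tool_pos: [0.4845, 0.057, 0.0187]
tcp_rot: [-3.139, -0.115, -0.001]
wrist_force: [-0.6, 0.2, -1.4]
width: 0.453
```

carry_out(deltas=[{"delta_pos": [0,0,0.001],"dr": [0,0,0]},{"delta_pos": [0,0,0.001],"dr": [0,0,0]},{"delta_pos": [0,0,0],"dr": [0,0,0]}])

```text
time: 17.35
tool_pos: [0.484, 0.0569, 0.0162]
tcp_rot: [3.139, 0.115, -0.0]
wrist_force: [-0.4, 0.6, -2.0]
width: 0.447
```

carry_out(deltas=[{"delta_pos": [0,0,0.001],"dr": [0,0,0]},{"delta_pos": [0,0,0.001],"dr": [0,0,0]},{"delta_pos": [0,0,0],"dr": [0,0,0]}])

```text
time: 17.73
tool_pos: [0.4841, 0.0569, 0.0144]
tcp_rot: [3.139, 0.115, -0.0]
wrist_force: [-1.3, 0.5, 0.4]
width: 0.446
```

carry_out(deltas=[{"delta_pos": [0,0,0.0005],"dr": [0,0,0]},{"delta_pos": [0,0,0],"dr": [0,0,0]},{"delta_pos": [0,0,0],"dr": [0,0,0]},{"delta_pos": [0,0,-0.01],"dr": [0,0,0]},{"delta_pos": [0,0,-0.03],"dr": [0,0,0]},{"delta_pos": [0,0,-0.05],"dr": [0,0,0]},{"delta_pos": [0,0,-0.05],"dr": [0,0,0]},{"delta_pos": [0,0,0],"dr": [0,0,0]}], grip=0.6)

```text
time: 18.73
tool_pos: [0.4883, 0.0572, 0.1599]
tcp_rot: [-3.139, -0.115, -0.018]
wrist_force: [0.6, -0.1, -0.8]
width: 0.601
```

```bash
python3 -c "
from h import *
plan(.5705,-.3835,.12,8.2)
c=cam('side'); crop(c,120,70,320,240,4,'pics/s10.png')"
```

```text
t 18.73 pos [0.4883 0.0572 0.1599] yaw 4.2 tilt 0.66 w 0.601 q [ 0.07 -0.04  2.07 -0.    1.09 -0.01] F [ 0.6 -0.1 -0.8]
 turn dr z total -0.070 ; then shift x 0.0185 y 0.4479 z 0.0399
```

View pics/s10.png

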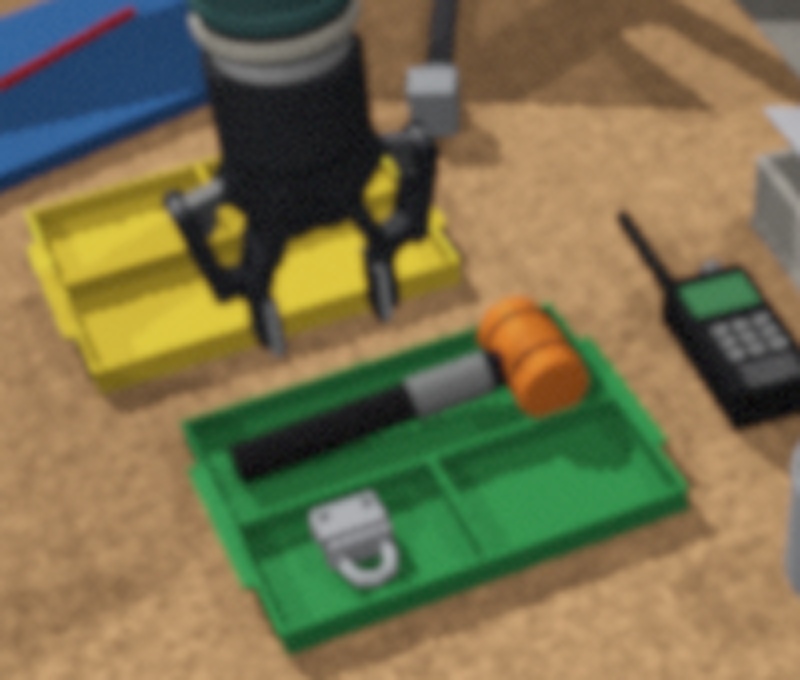

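Steel padlock flat in its bay. Next, the brass padlock.

carry_out(deltas=[{"delta_pos": [0,0,0],"dr": [0,0,-0.07]},{"delta_pos": [0.002,0.0497,0.004],"dr": [0,0,0]},{"delta_pos": [0.002,0.0497,0.004],"dr": [0,0,0]},{"delta_pos": [0.002,0.0497,0.004],"dr": [0,0,0]},{"delta_pos": [0.002,0.0497,0.004],"dr": [0,0,0]},{"delta_pos": [0.002,0.0497,0.004],"dr": [0,0,0]},{"delta_pos": [0.002,0.0497,0.004],"dr": [0,0,0]},{"delta_pos": [0.002,0.0497,0.004],"dr": [0,0,0]},{"delta_pos": [0.002,0.0497,0.004],"dr": [0,0,0]},{"delta_pos": [0.002,0.0497,0.004],"dr": [0,0,0]}], grip=0.75)

```text
time: 20.02
tool_pos: [0.5646, -0.384, 0.1156]
tcp_rot: [-3.131, -0.224, 0.004]
wrist_force: [1.0, 0.2, 0.2]
width: 0.75
```

carry_out(deltas=[{"delta_pos": [0,0,0.01],"dr": [0,0,0]},{"delta_pos": [0,0,0],"dr": [0,0,0]}])

```text
time: 20.27
tool_pos: [0.5636, -0.3817, 0.1046]
tcp_rot: [-3.129, -0.223, 0.007]
wrist_force: [0.3, 0.8, -0.5]
width: 0.749
```

```bash
python3 -c "
from h import *
plan(.5705,-.3835,.010,8.2)
c=cam('side'); crop(c,200,210,400,410,3,'pics/s11.png')"
```

```text
t 20.27 pos [ 0.5636 -0.3817  0.1046] yaw 8.2 tilt 0.35 w 0.749 q [-0.63  0.38  1.7   0.    1.07 -0.77] F [ 0.3  0.8 -0.5]
 turn dr z total -0.001 ; then shift x 0.0066 y 0.0027 z 0.0946
```

View pics/s11.png

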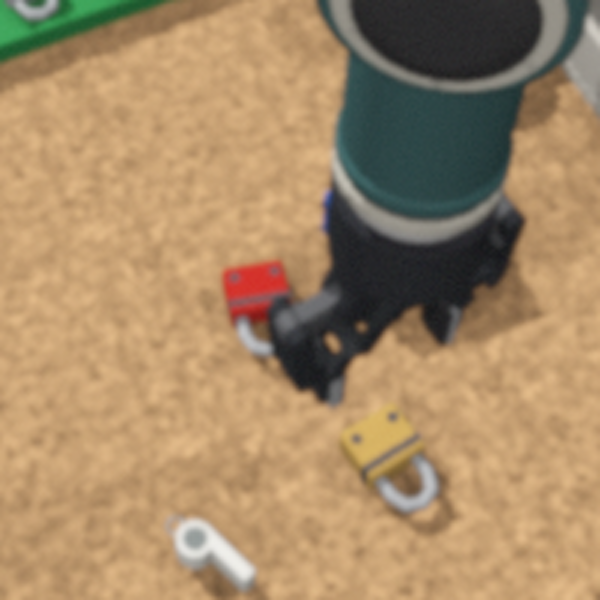

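Jaws straddle the brass padlock (tips at (333,395) and (450,330)). The red padlock is about 40 mm clear in y. Partial descent, then a re-check.

carry_out(deltas=[{"delta_pos": [0.004,0.001,0.03],"dr": [0,0,0]},{"delta_pos": [0,0,0.02],"dr": [0,0,0]},{"delta_pos": [0,0,0.01],"dr": [0,0,0]},{"delta_pos": [0,0,0],"dr": [0,0,0]},{"delta_pos": [0,0,0],"dr": [0,0,0]},{"delta_pos": [0,0,0],"dr": [0,0,0]}])

```text
time: 21.08
tool_pos: [0.5704, -0.3843, 0.0491]
tcp_rot: [3.132, 0.224, 0.002]
wrist_force: [-0.2, 0.0, 0.0]
width: 0.748
```

```bash
python3 -c "
from h import *
plan(.5705,-.3835,.010,8.2)"
```

```text
t 21.07 pos [ 0.5704 -0.3843  0.0491] yaw 8.2 tilt 0.12 w 0.748 q [-0.63  0.44  1.72 -0.    0.97 -0.77] F [-0.2  0.   0. ]
 turn dr z total -0.000 ; then shift x 0.0002 y -0.0007 z 0.0391
```

carry_out(deltas=[{"delta_pos": [0,0,0.02],"dr": [0,0,0]},{"delta_pos": [0,0,0.012],"dr": [0,0,0]},{"delta_pos": [0,0,0.007],"dr": [0,0,0]},{"delta_pos": [0,0,0],"dr": [0,0,0]},{"delta_pos": [0,0,0],"dr": [0,0,0]}])

```text
time: 21.7
tool_pos: [0.57, -0.3838, 0.0089]
tcp_rot: [3.133, 0.224, 0.0]
wrist_force: [-1.1, -0.3, -0.7]
width: 0.752
```

carry_out(deltas=[{"delta_pos": [0,0,0],"dr": [0,0,0]},{"delta_pos": [0,0,0],"dr": [0,0,0]},{"delta_pos": [0,0,0],"dr": [0,0,0]},{"delta_pos": [0,0,0],"dr": [0,0,0]},{"delta_pos": [0,0,0],"dr": [0,0,0]}], grip=0, force=60)

```text
time: 22.32
tool_pos: [0.5705, -0.3842, 0.01]
tcp_rot: [3.132, 0.224, 0.002]
wrist_force: [-0.1, 0.4, 4.9]
width: 0.447
```

carry_out(deltas=[{"delta_pos": [0,0,-0.01],"dr": [0,0,0]},{"delta_pos": [0,0,-0.02],"dr": [0,0,0]},{"delta_pos": [0,0,-0.03],"dr": [0,0,0]},{"delta_pos": [0,0,-0.03],"dr": [0,0,0]},{"delta_pos": [0,0,-0.03],"dr": [0,0,0]},{"delta_pos": [0,0,0],"dr": [0,0,0]}])

```text
time: 23.08
tool_pos: [0.572, -0.3853, 0.1334]
tcp_rot: [3.129, 0.224, 0.009]
wrist_force: [0.8, 0.0, -0.7]
width: 0.443
```

```bash
python3 -c "
from h import *
plan(.5,-.1,.13,4.2)
c=cam('side'); crop(c,200,210,400,410,3,'pics/s12.png')"
```

```text
t 23.07 pos [ 0.572  -0.3853  0.1334] yaw 8.2 tilt 0.44 w 0.443 q [-0.63  0.36  1.67  0.    1.11 -0.77] F [ 0.8  0.  -0.7]
 turn dr z total 0.070 ; then shift x -0.0509 y -0.2898 z 0.0034
```

View pics/s12.png

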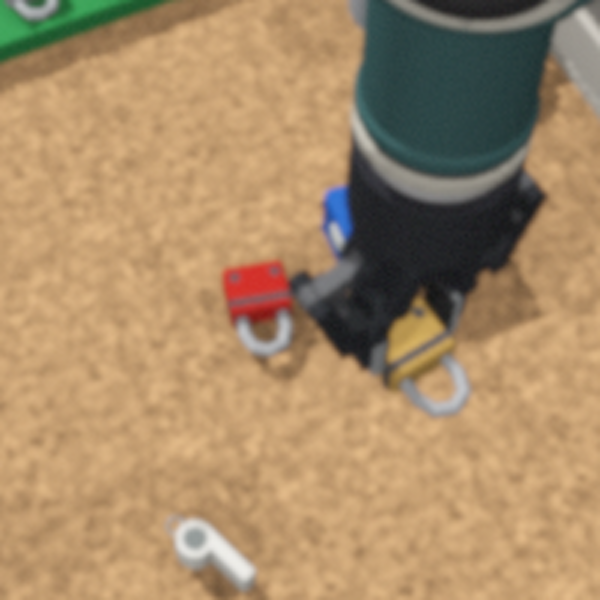

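Brass padlock held. Carrying to yellow's small bay on the +x world side.

```bash
python3 -c "
from h import *
plan(.5452,.4193,.13,4.2)"
```

```text
t 23.12 pos [ 0.5706 -0.3843  0.1309] yaw 8.2 tilt 0.21 w 0.448 q [-0.63  0.36  1.67  0.    1.11 -0.77] F [-0.  -0.  -2.2]
 turn dr z total 0.070 ; then shift x 0.0335 y -0.8034 z 0.0009
```

carry_out(deltas=[{"delta_pos": [0,0,0],"dr": [0,0,0.07]},{"delta_pos": [0.001,-0.025,0],"dr": [0,0,0]},{"delta_pos": [0.002,-0.05,0],"dr": [0,0,0]},{"delta_pos": [0.002,-0.05,0],"dr": [0,0,0]},{"delta_pos": [0.002,-0.05,0],"dr": [0,0,0]},{"delta_pos": [0.002,-0.05,0],"dr": [0,0,0]},{"delta_pos": [0.002,-0.05,0],"dr": [0,0,0]},{"delta_pos": [0.002,-0.05,0],"dr": [0,0,0]},{"delta_pos": [0.002,-0.05,0],"dr": [0,0,0]},{"delta_pos": [0.002,-0.05,0],"dr": [0,0,0]}])

```text
time: 24.38
tool_pos: [0.5535, 0.044, 0.1273]
tcp_rot: [-3.139, -0.117, 0.004]
wrist_force: [0.7, -0.1, -1.9]
width: 0.443
```

carry_out(deltas=[{"delta_pos": [0.002,-0.05,0],"dr": [0,0,0]},{"delta_pos": [0.002,-0.05,0],"dr": [0,0,0]},{"delta_pos": [0.002,-0.05,0],"dr": [0,0,0]},{"delta_pos": [0.002,-0.05,0],"dr": [0,0,0]},{"delta_pos": [0.002,-0.05,0],"dr": [0,0,0]},{"delta_pos": [0.002,-0.05,0],"dr": [0,0,0]},{"delta_pos": [0.002,-0.05,0],"dr": [0,0,0]},{"delta_pos": [0.002,-0.028,0],"dr": [0,0,0]},{"delta_pos": [0,0,0],"dr": [0,0,0]},{"delta_pos": [0,0,0],"dr": [0,0,0]}])

```text
time: 25.62
tool_pos: [0.5425, 0.4189, 0.1274]
tcp_rot: [3.138, 0.116, -0.004]
wrist_force: [-0.5, 0.2, -1.3]
width: 0.451
```

```bash
python3 -c "
from h import *
plan(.5452,.4193,.014,4.2)
c=cam('side'); crop(c,80,50,280,220,4,'pics/s13.png')"
```

```text
t 25.62 pos [0.5425 0.4189 0.1274] yaw 4.3 tilt 0.17 w 0.451 q [ 0.62  0.36  1.68 -0.    1.11  0.55] F [-0.5  0.2 -1.3]
 turn dr z total 0.001 ; then shift x 0.0027 y -0.0002 z 0.1134
```

View pics/s13.png

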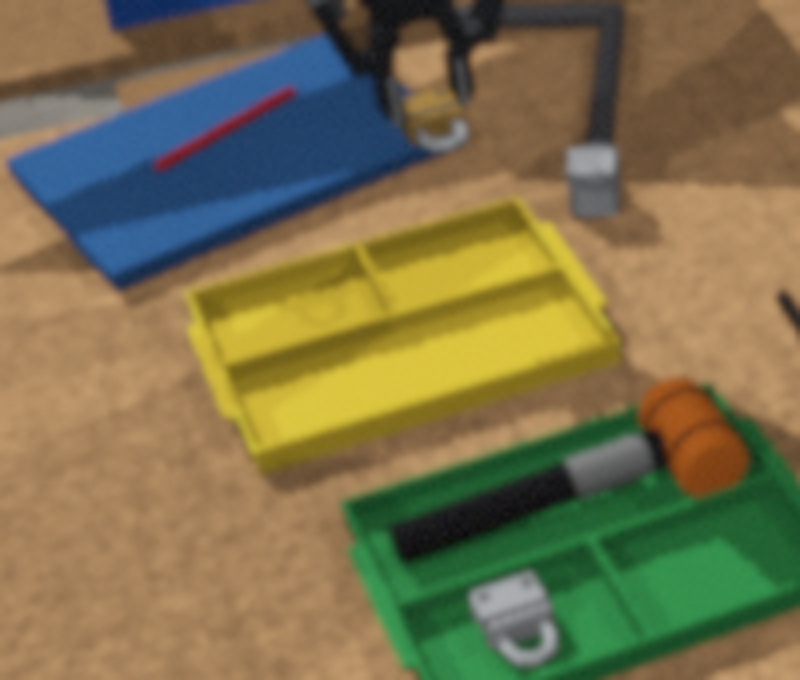

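Brass padlock is held above the yellow tray's far small bay. Lowering to about z = 0.04 and checking.

carry_out(deltas=[{"delta_pos": [0.002,0,0.03],"dr": [0,0,0]},{"delta_pos": [0,0,0.03],"dr": [0,0,0]},{"delta_pos": [0,0,0.025],"dr": [0,0,0]},{"delta_pos": [0,0,0],"dr": [0,0,0]},{"delta_pos": [0,0,0],"dr": [0,0,0]}])

```text
time: 26.3
tool_pos: [0.5468, 0.4194, 0.0448]
tcp_rot: [-3.139, -0.113, -0.001]
wrist_force: [0.4, -0.8, -0.8]
width: 0.445
```

```bash
python3 -c "
from h import *
plan(.5452,.4193,.014,4.2)
c=cam('side'); crop(c,80,50,280,220,4,'pics/s14.png')"
```

```text
t 26.30 pos [0.5468 0.4194 0.0448] yaw 4.1 tilt 0.06 w 0.445 q [ 0.62  0.45  1.72 -0.    0.97  0.55] F [ 0.4 -0.8 -0.8]
 turn dr z total -0.001 ; then shift x -0.0016 y -0.0001 z 0.0308
```

View pics/s14.png

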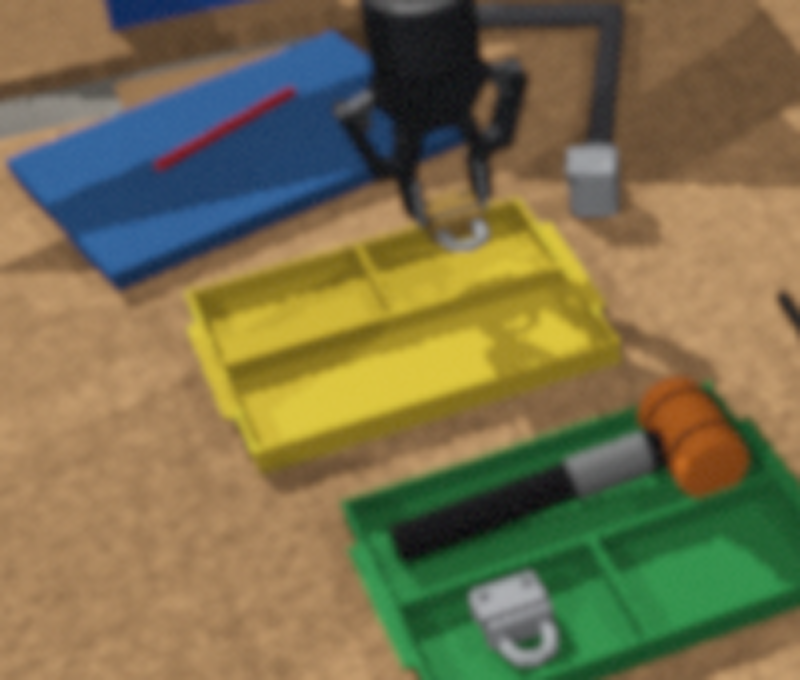

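Padlock over the bay, shackle at (462,237). Lowering.

carry_out(deltas=[{"delta_pos": [-0.001,0,0.012],"dr": [0,0,0]},{"delta_pos": [0,0,0.009],"dr": [0,0,0]},{"delta_pos": [0,0,0.005],"dr": [0,0,0]},{"delta_pos": [0,0,0.002],"dr": [0,0,0]},{"delta_pos": [0,0,0],"dr": [0,0,0]},{"delta_pos": [0,0,0],"dr": [0,0,0]}])

```text
time: 27.1
tool_pos: [0.5453, 0.4199, 0.0161]
tcp_rot: [-3.139, -0.115, -0.001]
wrist_force: [0.3, 0.1, -1.6]
width: 0.454
```

carry_out(deltas=[{"delta_pos": [0,0,0.001],"dr": [0,0,0]},{"delta_pos": [0,0,0.001],"dr": [0,0,0]},{"delta_pos": [0,0,0],"dr": [0,0,0]}])

```text
time: 27.48
tool_pos: [0.5452, 0.4198, 0.014]
tcp_rot: [-3.139, -0.115, -0.0]
wrist_force: [0.2, -0.2, -1.0]
width: 0.443
```

carry_out(deltas=[{"delta_pos": [0,0,0.001],"dr": [0,0,0]},{"delta_pos": [0,0,0],"dr": [0,0,0]}])

```text
time: 27.72
tool_pos: [0.5453, 0.4198, 0.014]
tcp_rot: [-3.139, -0.115, -0.0]
wrist_force: [-2.3, -2.3, 5.1]
width: 0.448
```

Contact. Releasing and lifting.

carry_out(deltas=[{"delta_pos": [0,0,0],"dr": [0,0,0]},{"delta_pos": [0,0,0],"dr": [0,0,0]},{"delta_pos": [0,0,0],"dr": [0,0,0]},{"delta_pos": [0,0,-0.01],"dr": [0,0,0]},{"delta_pos": [0,0,-0.03],"dr": [0,0,0]},{"delta_pos": [0,0,-0.05],"dr": [0,0,0]},{"delta_pos": [0,0,-0.03],"dr": [0,0,0]},{"delta_pos": [0,0,0],"dr": [0,0,0]}], grip=0.6)

```text
time: 28.72
tool_pos: [0.5476, 0.4215, 0.1379]
tcp_rot: [-3.135, -0.114, -0.011]
wrist_force: [0.0, 0.9, -0.3]
width: 0.603
```

```bash
python3 -c "
from h import *
plan(.4475,-.400,.12,20)
c=cam('side'); crop(c,80,50,280,220,4,'pics/s15.png')"
```

```text
t 28.73 pos [0.5476 0.4215 0.1379] yaw 4.2 tilt 0.49 w 0.603 q [0.62 0.35 1.66 0.   1.11 0.55] F [ 0.   0.9 -0.3]
 turn dr z total -0.276 ; then shift x -0.3750 y 0.7377 z 0.0179
```

View pics/s15.png

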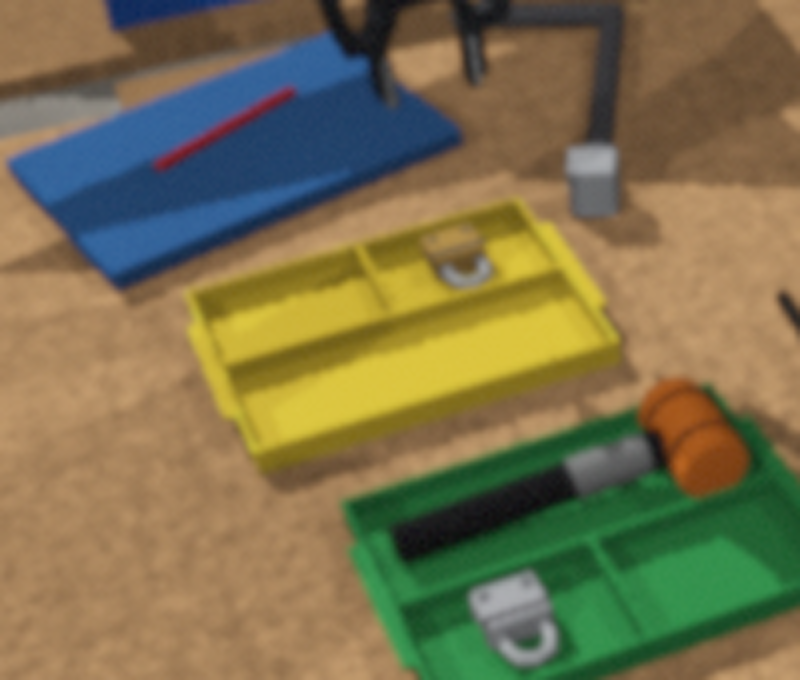

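Brass padlock flat in the bay. Taking a fresh zoom on the whistle for its heading before moving.

```bash
python3 -c "
from h import *
c=cam('top'); crop(c,395,245,445,285,14,'pics/w1.png')
c=cam('side'); crop(c,245,370,305,415,12,'pics/w2.png')"
```

```text
(no output)
```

View pics/w1.png

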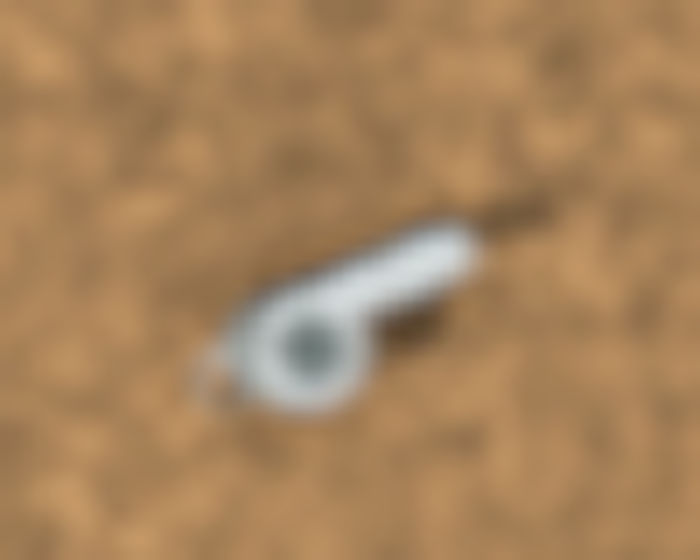

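View pics/w2.png

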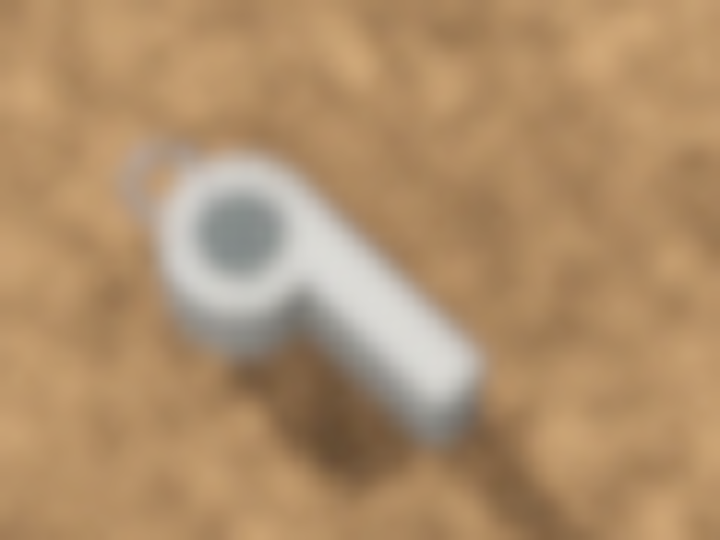

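Whistle: barrel at w1 (310,348), mouthpiece edge running (250,300)→(440,220); side view w2 has barrel hole (240,232), edge (295,165)→(480,350).

```bash
python3 -c "
from h import *
c=cam('top');s=cam('side')
f=lambda p,x,y,k:[(x+(u+.5)/k-.5,y+(v+.5)/k-.5) for u,v in p]
w=plane(c,f([(250,300),(440,220),(310,348)],395,245,14),.018); print(w*1000,np.degrees(np.arctan2(*(w[1]-w[0])[::-1])))
w=plane(s,f([(295,165),(480,350),(240,232)],245,370,12),.019); print(w*1000,np.degrees(np.arctan2(*(w[1]-w[0])[::-1])))
plan(.4475,-.400,.12,23)"
```

```text
[[ 456.90025095 -388.52158519]
 [ 472.43916708 -426.03396261]
 [ 447.86965427 -400.16500571]] -67.49898228632816
[[ 458.72128991 -393.26767972]
 [ 472.46739142 -427.49471225]
 [ 448.01427893 -399.38276049]] -68.11884833346781
t 28.98 pos [0.5439 0.4188 0.1306] yaw 4.2 tilt 0.21 w 0.598 q [ 0.62  0.36  1.67 -0.    1.11  0.55] F [-0.6 -0.3 -0.5]
 turn dr z total -0.328 ; then shift x -0.4087 y 0.7161 z 0.0106
```

Both views agree: barrel (448,−400) mm, heading −68°, so jaw yaw is 22°.

carry_out(deltas=[{"delta_pos": [0,0,0],"dr": [0,0,-0.156]},{"delta_pos": [0,0,0],"dr": [0,0,-0.155]},{"delta_pos": [-0.0233,0.0425,0],"dr": [0,0,0]},{"delta_pos": [-0.0233,0.0425,0],"dr": [0,0,0]},{"delta_pos": [-0.0233,0.0425,0],"dr": [0,0,0]},{"delta_pos": [-0.0233,0.0425,0],"dr": [0,0,0]},{"delta_pos": [-0.0233,0.0425,0],"dr": [0,0,0]},{"delta_pos": [-0.0233,0.0425,0],"dr": [0,0,0]},{"delta_pos": [-0.0233,0.0425,0],"dr": [0,0,0]},{"delta_pos": [-0.0233,0.0425,0],"dr": [0,0,0]}])

```text
time: 30.22
tool_pos: [0.4982, 0.0331, 0.1314]
tcp_rot: [-3.083, -0.6, 0.004]
wrist_force: [0.2, -0.3, -0.8]
width: 0.598
```

carry_out(deltas=[{"delta_pos": [-0.0233,0.0425,0],"dr": [0,0,0]},{"delta_pos": [-0.0233,0.0425,0],"dr": [0,0,0]},{"delta_pos": [-0.0233,0.0425,0],"dr": [0,0,0]},{"delta_pos": [-0.0233,0.0425,0],"dr": [0,0,0]},{"delta_pos": [-0.0233,0.0425,0],"dr": [0,0,0]},{"delta_pos": [-0.0233,0.0425,0],"dr": [0,0,0]},{"delta_pos": [-0.0233,0.0425,0],"dr": [0,0,0]},{"delta_pos": [-0.0233,0.0425,0],"dr": [0,0,0]},{"delta_pos": [-0.0233,0.0425,0],"dr": [0,0,0]},{"delta_pos": [0,0,0.02],"dr": [0,0,0]}])

```text
time: 31.48
tool_pos: [0.4487, -0.4026, 0.113]
tcp_rot: [3.082, 0.593, 0.002]
wrist_force: [0.7, 0.2, -0.2]
width: 0.601
```

carry_out(deltas=[{"delta_pos": [0,0,0.03],"dr": [0,0,0]},{"delta_pos": [0,0,0.02],"dr": [0,0,0]},{"delta_pos": [0,0,0],"dr": [0,0,0]},{"delta_pos": [0,0,0],"dr": [0,0,0]},{"delta_pos": [0,0,0],"dr": [0,0,0]}])

```text
time: 32.1
tool_pos: [0.4495, -0.3992, 0.0643]
tcp_rot: [3.082, 0.6, 0.002]
wrist_force: [-0.5, -0.1, 1.6]
width: 0.598
```

```bash
python3 -c "
from h import *
plan(.448,-.3998,.0065,22)
c=cam('side'); crop(c,210,310,340,420,6,'pics/s16.png')"
```

```text
t 32.10 pos [ 0.4495 -0.3992  0.0643] yaw 22.0 tilt 0.15 w 0.598 q [-0.77  0.28  1.92  0.    0.94 -1.15] F [-0.5 -0.1  1.6]
 turn dr z total 0.000 ; then shift x -0.0017 y 0.0000 z 0.0578
```

View pics/s16.png

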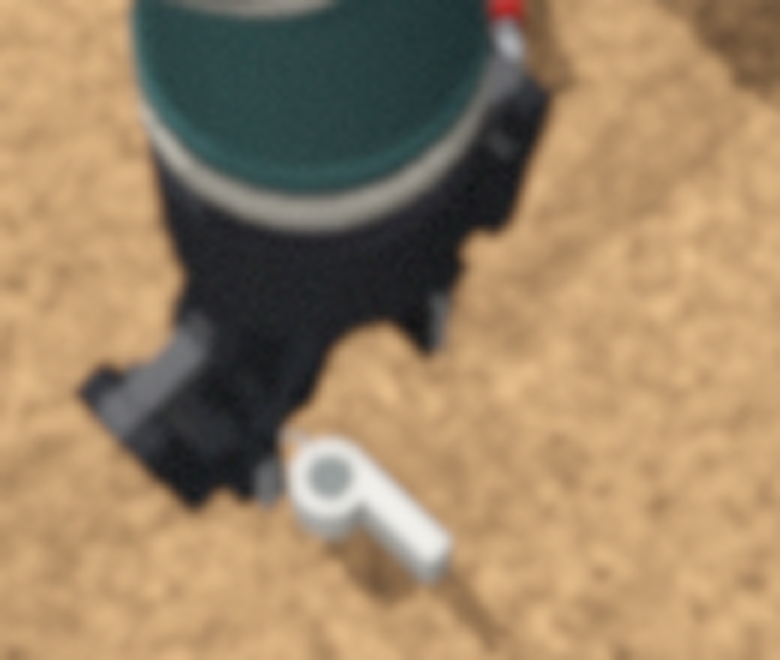

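Jaws centred on the whistle barrel. Descending, then a gentle 30 N grip.

carry_out(deltas=[{"delta_pos": [-0.001,0,0.03],"dr": [0,0,0]},{"delta_pos": [0,0,0.018],"dr": [0,0,0]},{"delta_pos": [0,0,0.008],"dr": [0,0,0]},{"delta_pos": [0,0,0.002],"dr": [0,0,0]},{"delta_pos": [0,0,0],"dr": [0,0,0]},{"delta_pos": [0,0,0],"dr": [0,0,0]}])

```text
time: 32.9
tool_pos: [0.4482, -0.3995, 0.0056]
tcp_rot: [3.083, 0.599, 0.001]
wrist_force: [-0.6, -0.7, -0.4]
width: 0.601
```

carry_out(deltas=[{"delta_pos": [0,0,0],"dr": [0,0,0]},{"delta_pos": [0,0,0],"dr": [0,0,0]},{"delta_pos": [0,0,0],"dr": [0,0,0]},{"delta_pos": [0,0,0],"dr": [0,0,0]},{"delta_pos": [0,0,0],"dr": [0,0,0]}], grip=0, force=30)

```text
time: 33.52
tool_pos: [0.448, -0.3993, 0.0053]
tcp_rot: [3.083, 0.599, 0.001]
wrist_force: [1.4, -0.3, 5.1]
width: 0.246
```

carry_out(deltas=[{"delta_pos": [0,0,-0.01],"dr": [0,0,0]},{"delta_pos": [0,0,-0.02],"dr": [0,0,0]},{"delta_pos": [0,0,-0.03],"dr": [0,0,0]},{"delta_pos": [0,0,-0.03],"dr": [0,0,0]},{"delta_pos": [0,0,-0.03],"dr": [0,0,0]},{"delta_pos": [0,0,0],"dr": [0,0,0]},{"delta_pos": [0,0,0],"dr": [0,0,0]}])

```text
time: 34.4
tool_pos: [0.4472, -0.3987, 0.1247]
tcp_rot: [-3.084, -0.599, 0.0]
wrist_force: [-0.5, 0.2, -0.4]
width: 0.242
```

```bash
python3 -c "
from h import *
plan(.4226,.396,.13,22)
c=cam('side'); crop(c,210,260,340,370,6,'pics/s17.png')"
```

```text
t 34.40 pos [ 0.4472 -0.3987  0.1247] yaw 22.0 tilt 0.02 w 0.242 q [-0.77  0.21  1.88 -0.    1.06 -1.15] F [-0.5  0.2 -0.4]
 turn dr z total 0.000 ; then shift x 0.2748 y -0.7460 z -0.0053
```

View pics/s17.png

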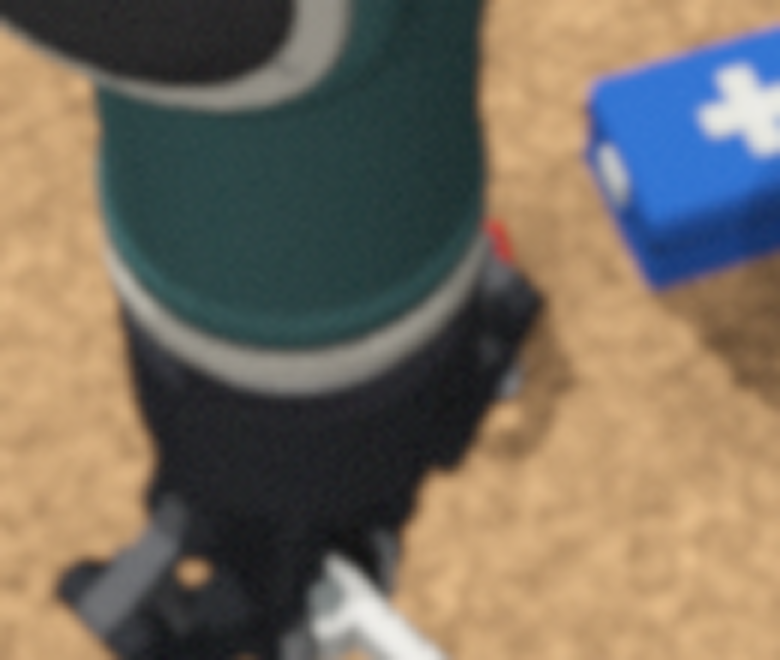

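Whistle held, mouthpiece visible below the jaws at (380,620). Carrying to yellow's other small bay.

carry_out(deltas=[{"delta_pos": [0.0163,-0.0442,0],"dr": [0,0,0]},{"delta_pos": [0.0163,-0.0442,0],"dr": [0,0,0]},{"delta_pos": [0.0163,-0.0442,0],"dr": [0,0,0]},{"delta_pos": [0.0163,-0.0442,0],"dr": [0,0,0]},{"delta_pos": [0.0163,-0.0442,0],"dr": [0,0,0]},{"delta_pos": [0.0163,-0.0442,0],"dr": [0,0,0]},{"delta_pos": [0.0163,-0.0442,0],"dr": [0,0,0]},{"delta_pos": [0.0163,-0.0442,0],"dr": [0,0,0]},{"delta_pos": [0.0163,-0.0442,0],"dr": [0,0,0]},{"delta_pos": [0.0163,-0.0442,0],"dr": [0,0,0]}])

```text
time: 35.7
tool_pos: [0.4316, 0.0732, 0.1233]
tcp_rot: [-3.084, -0.599, 0.004]
wrist_force: [-0.0, -0.3, -0.4]
width: 0.239
```

carry_out(deltas=[{"delta_pos": [0.0163,-0.0442,0],"dr": [0,0,0]},{"delta_pos": [0.0163,-0.0442,0],"dr": [0,0,0]},{"delta_pos": [0.0163,-0.0442,0],"dr": [0,0,0]},{"delta_pos": [0.0163,-0.0442,0],"dr": [0,0,0]},{"delta_pos": [0.0163,-0.0442,0],"dr": [0,0,0]},{"delta_pos": [0.0163,-0.0442,0],"dr": [0,0,0]},{"delta_pos": [0.0163,-0.0442,0],"dr": [0,0,0]},{"delta_pos": [0,0,0.03],"dr": [0,0,0]},{"delta_pos": [0,0,0.03],"dr": [0,0,0]},{"delta_pos": [0,0,0],"dr": [0,0,0]}])

```text
time: 36.95
tool_pos: [0.4197, 0.3989, 0.0602]
tcp_rot: [3.079, 0.599, -0.013]
wrist_force: [-0.1, -0.4, -0.1]
width: 0.243
```

carry_out(deltas=[{"delta_pos": [0,0,0],"dr": [0,0,0]},{"delta_pos": [0,0,0],"dr": [0,0,0]}])

```text
time: 37.2
tool_pos: [0.424, 0.4021, 0.0662]
tcp_rot: [-3.083, -0.599, -0.003]
wrist_force: [1.1, 0.6, 0.3]
width: 0.243
```

```bash
python3 -c "
from h import *
plan(.423,.402,.0095,22)
c=cam('side'); crop(c,80,50,280,220,4,'pics/s18.png')"
```

```text
t 37.20 pos [0.424  0.4021 0.0662] yaw 22.0 tilt 0.14 w 0.243 q [ 0.72  0.25  1.95 -0.    0.94  0.33] F [1.1 0.6 0.3]
 turn dr z total -0.000 ; then shift x -0.0009 y -0.0003 z 0.0567
```

View pics/s18.png

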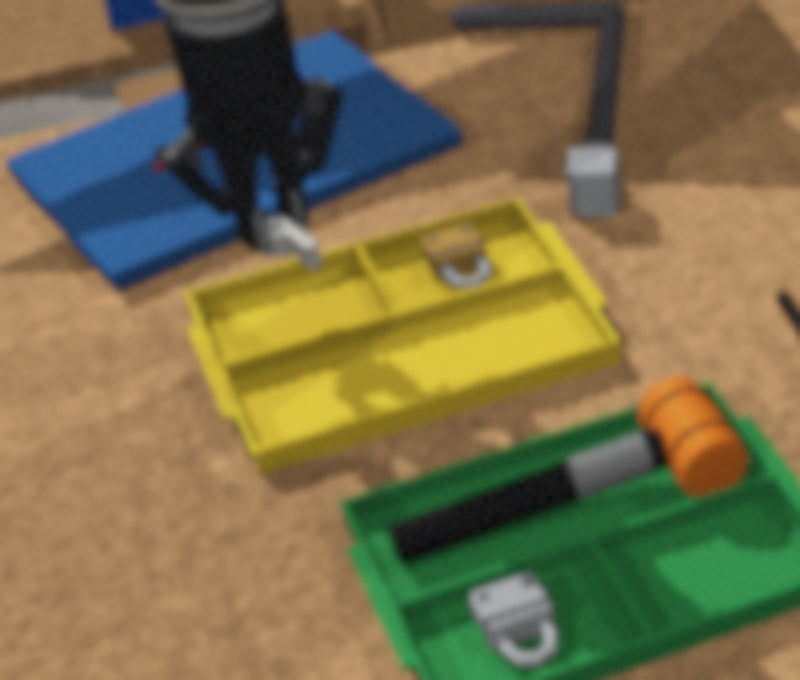

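The whistle is held above the near-side small bay (at (285,240), 60 mm up). Lowering.

carry_out(deltas=[{"delta_pos": [0,0,0.025],"dr": [0,0,0]},{"delta_pos": [0,0,0.015],"dr": [0,0,0]},{"delta_pos": [0,0,0.009],"dr": [0,0,0]},{"delta_pos": [0,0,0.004],"dr": [0,0,0]},{"delta_pos": [0,0,0],"dr": [0,0,0]},{"delta_pos": [0,0,0],"dr": [0,0,0]}])

```text
time: 38.0
tool_pos: [0.4234, 0.4019, 0.0124]
tcp_rot: [-3.083, -0.599, -0.001]
wrist_force: [0.6, -0.4, 0.0]
width: 0.244
```

carry_out(deltas=[{"delta_pos": [0,0,0.001],"dr": [0,0,0]},{"delta_pos": [0,0,0.001],"dr": [0,0,0]},{"delta_pos": [0,0,0],"dr": [0,0,0]}])

```text
time: 38.38
tool_pos: [0.423, 0.4015, 0.0098]
tcp_rot: [3.084, 0.599, -0.0]
wrist_force: [-0.9, 0.7, -0.5]
width: 0.246
```

carry_out(deltas=[{"delta_pos": [0,0,0.001],"dr": [0,0,0]},{"delta_pos": [0,0,0],"dr": [0,0,0]}])

```text
time: 38.62
tool_pos: [0.4231, 0.4016, 0.0094]
tcp_rot: [-3.084, -0.6, -0.0]
wrist_force: [-0.8, -2.6, 4.5]
width: 0.238
```

Contact. Releasing.

carry_out(deltas=[{"delta_pos": [0,0,0],"dr": [0,0,0]},{"delta_pos": [0,0,0],"dr": [0,0,0]},{"delta_pos": [0,0,0],"dr": [0,0,0]},{"delta_pos": [0,0,-0.01],"dr": [0,0,0]},{"delta_pos": [0,0,-0.03],"dr": [0,0,0]},{"delta_pos": [0,0,-0.05],"dr": [0,0,0]},{"delta_pos": [0,0,-0.04],"dr": [0,0,0]},{"delta_pos": [0,0,0],"dr": [0,0,0]},{"delta_pos": [0,0,0],"dr": [0,0,0]}], grip=0.5)

```text
time: 39.75
tool_pos: [0.4228, 0.4013, 0.1388]
tcp_rot: [3.084, 0.599, -0.0]
wrist_force: [-0.7, -1.1, 0.3]
width: 0.503
```

```bash
python3 -c "
from h import *
plan(.648,-.2595,.13,87.3)
c=cam('side'); crop(c,80,50,280,220,4,'pics/s19.png')
c=cam('top'); crop(c,335,165,395,220,12,'pics/t19.png')"
```

```text
t 39.75 pos [0.4228 0.4013 0.1388] yaw 22.0 tilt 0.00 w 0.503 q [ 0.72  0.17  1.9  -0.    1.08  0.33] F [-0.7 -1.1  0.3]
 turn dr z total -1.140 ; then shift x -0.6495 y 0.2561 z 0.0088
```

View pics/s19.png

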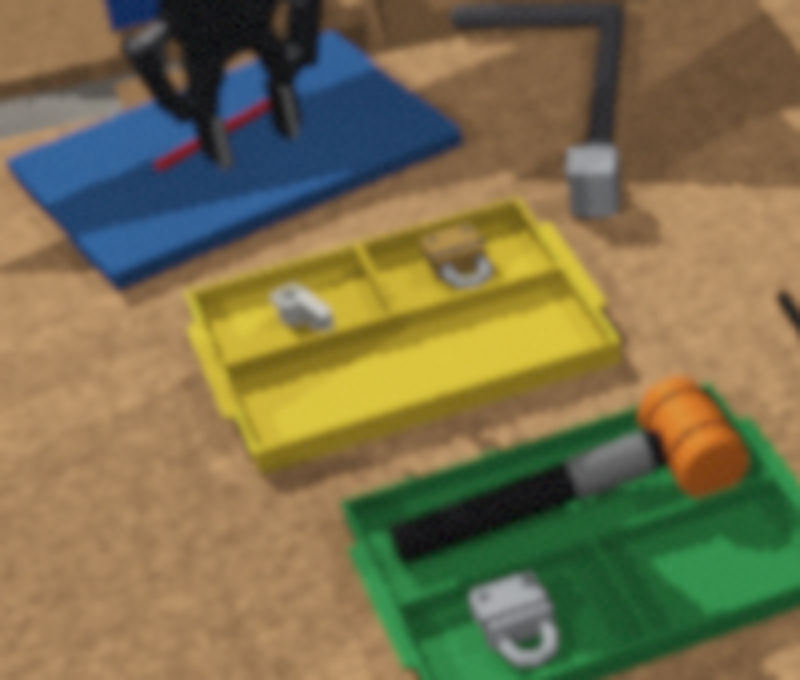

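View pics/t19.png

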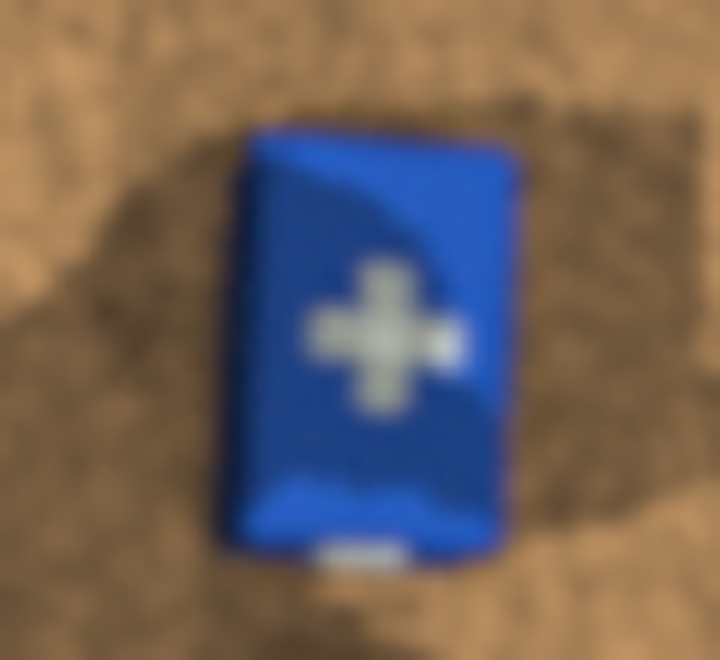

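Whistle flat in its bay. In t19 the tin's cross is at (385,337), with edges tilted about −2.5°. Now the tin.

carry_out(deltas=[{"delta_pos": [0,0,0],"dr": [0,0,-0.163]},{"delta_pos": [0,0,0],"dr": [0,0,-0.163]},{"delta_pos": [0,0,0],"dr": [0,0,-0.163]},{"delta_pos": [0,0,0],"dr": [0,0,-0.163]},{"delta_pos": [0,0,0],"dr": [0,0,-0.163]},{"delta_pos": [0,0,0],"dr": [0,0,-0.163]},{"delta_pos": [0,0,0],"dr": [0,0,-0.163]},{"delta_pos": [-0.025,0.01,0],"dr": [0,0,0]},{"delta_pos": [-0.045,0.0177,0],"dr": [0,0,0]},{"delta_pos": [-0.045,0.0177,0],"dr": [0,0,0]}], grip=1)

```text
time: 41.1
tool_pos: [0.4621, 0.283, 0.1367]
tcp_rot: [-2.27, -2.171, 0.005]
wrist_force: [1.1, -0.5, 0.4]
width: 0.998
```

carry_out(deltas=[{"delta_pos": [-0.045,0.0177,0],"dr": [0,0,0]},{"delta_pos": [-0.045,0.0177,0],"dr": [0,0,0]},{"delta_pos": [-0.045,0.0177,0],"dr": [0,0,0]},{"delta_pos": [-0.045,0.0177,0],"dr": [0,0,0]},{"delta_pos": [-0.045,0.0177,0],"dr": [0,0,0]},{"delta_pos": [-0.045,0.0177,0],"dr": [0,0,0]},{"delta_pos": [-0.045,0.0177,0],"dr": [0,0,0]},{"delta_pos": [-0.045,0.0177,0],"dr": [0,0,0]},{"delta_pos": [-0.045,0.0177,0],"dr": [0,0,0]},{"delta_pos": [-0.045,0.0177,0],"dr": [0,0,0]}])

```text
time: 42.35
tool_pos: [0.6184, -0.1742, 0.1365]
tcp_rot: [-2.27, -2.168, 0.002]
wrist_force: [1.0, 1.1, -0.2]
width: 1.001
```

carry_out(deltas=[{"delta_pos": [-0.045,0.0177,0],"dr": [0,0,0]},{"delta_pos": [-0.039,0.016,0],"dr": [0,0,0]},{"delta_pos": [0,0,0],"dr": [0,0,0]},{"delta_pos": [0,0,0.03],"dr": [0,0,0]},{"delta_pos": [0,0,0.02],"dr": [0,0,0]},{"delta_pos": [0,0,0],"dr": [0,0,0]},{"delta_pos": [0,0,0],"dr": [0,0,0]}])

```text
time: 43.22
tool_pos: [0.6493, -0.258, 0.089]
tcp_rot: [-2.271, -2.171, -0.0]
wrist_force: [0.2, 0.5, 1.3]
width: 0.998
```

```bash
python3 -c "
from h import *
plan(.648,-.2595,.014,87.5)
c=cam('side'); crop(c,240,190,420,320,4,'pics/s20.png')"
```

```text
t 43.23 pos [ 0.6493 -0.258   0.089 ] yaw 87.4 tilt 0.00 w 0.998 q [-0.41  0.42  1.67  0.    1.05 -1.94] F [0.2 0.5 1.3]
 turn dr z total -0.002 ; then shift x -0.0015 y -0.0012 z 0.0750
```

View pics/s20.png

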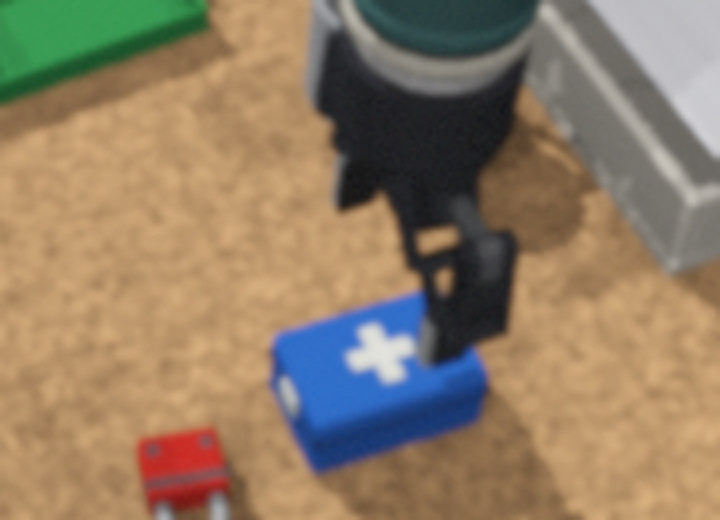

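Jaws are open either side of the tin across its 60 mm. The shelf stays clear. Descending to z ≈ 0.016, keeping the tips high for the tray walls.

carry_out(deltas=[{"delta_pos": [-0.0015,-0.001,0.03],"dr": [0,0,0]},{"delta_pos": [0,0,0.025],"dr": [0,0,0]},{"delta_pos": [0,0,0.013],"dr": [0,0,0]},{"delta_pos": [0,0,0.005],"dr": [0,0,0]},{"delta_pos": [0,0,0],"dr": [0,0,0]},{"delta_pos": [0,0,0],"dr": [0,0,0]}])

```text
time: 44.02
tool_pos: [0.649, -0.2604, 0.0171]
tcp_rot: [2.27, 2.169, 0.001]
wrist_force: [0.4, -0.1, 0.6]
width: 1.002
```

carry_out(deltas=[{"delta_pos": [0,0,0],"dr": [0,0,0]},{"delta_pos": [0,0,0],"dr": [0,0,0]},{"delta_pos": [0,0,0],"dr": [0,0,0]},{"delta_pos": [0,0,0],"dr": [0,0,0]},{"delta_pos": [0,0,0],"dr": [0,0,0]}], grip=0, force=40)

```text
time: 44.65
tool_pos: [0.6487, -0.2603, 0.0168]
tcp_rot: [2.271, 2.169, 0.001]
wrist_force: [0.6, 0.7, 4.8]
width: 0.694
```

```bash
python3 -c "
from h import *
plan(.648,-.2595,.014,87.5)
c=cam('side'); crop(c,240,190,420,320,4,'pics/s21.png')"
```

```text
t 44.65 pos [ 0.6487 -0.2603  0.0168] yaw 87.4 tilt 0.09 w 0.694 q [-0.42  0.5   1.71  0.    0.93 -1.94] F [0.6 0.7 4.8]
 turn dr z total -0.002 ; then shift x 0.0008 y -0.0008 z 0.0028
```

View pics/s21.png

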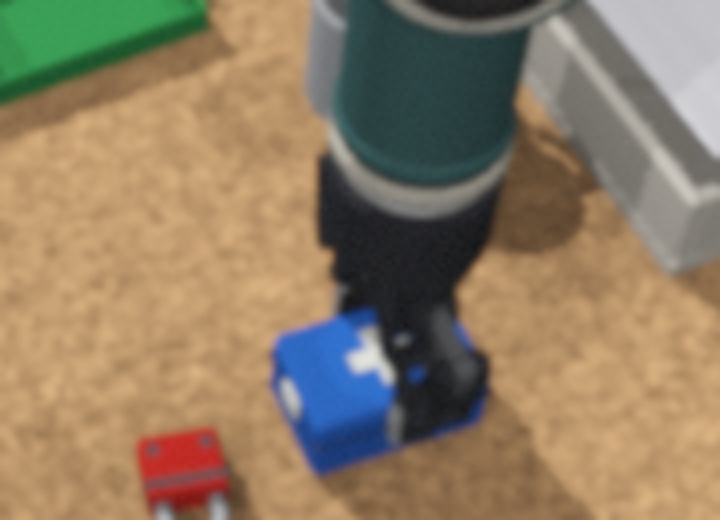

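The tin is gripped with tips low (about 15 mm above its base), which would put the fingers between the tray walls. I'll regrip 12 mm higher.

carry_out(deltas=[{"delta_pos": [0,0,0],"dr": [0,0,0]},{"delta_pos": [0,0,0],"dr": [0,0,0]},{"delta_pos": [0,0,-0.006],"dr": [0,0,0]},{"delta_pos": [0,0,-0.006],"dr": [0,0,0]},{"delta_pos": [0,0,0],"dr": [0,0,0]},{"delta_pos": [0,0,0],"dr": [0,0,0]}], grip=0.9)

```text
time: 45.45
tool_pos: [0.6482, -0.26, 0.028]
tcp_rot: [2.272, 2.17, 0.0]
wrist_force: [-0.7, 0.3, -0.3]
width: 0.901
```

carry_out(deltas=[{"delta_pos": [0,0,0],"dr": [0,0,0]},{"delta_pos": [0,0,0],"dr": [0,0,0]},{"delta_pos": [0,0,0],"dr": [0,0,0]},{"delta_pos": [0,0,0],"dr": [0,0,0]},{"delta_pos": [0,0,0],"dr": [0,0,0]}], grip=0, force=50)

```text
time: 46.08
tool_pos: [0.6483, -0.2601, 0.028]
tcp_rot: [2.271, 2.17, 0.0]
wrist_force: [0.4, -0.3, 3.2]
width: 0.687
```

carry_out(deltas=[{"delta_pos": [0,0,-0.01],"dr": [0,0,0]},{"delta_pos": [0,0,-0.02],"dr": [0,0,0]},{"delta_pos": [0,0,-0.03],"dr": [0,0,0]},{"delta_pos": [0,0,-0.03],"dr": [0,0,0]},{"delta_pos": [0,0,-0.02],"dr": [0,0,0]},{"delta_pos": [0,0,0],"dr": [0,0,0]},{"delta_pos": [0,0,0],"dr": [0,0,0]}])

```text
time: 46.95
tool_pos: [0.6473, -0.2596, 0.1368]
tcp_rot: [-2.271, -2.169, 0.001]
wrist_force: [-0.5, 0.0, -2.2]
width: 0.687
```

```bash
python3 -c "
from h import *
plan(.4914,.306,.14,94.2)
c=cam('side'); crop(c,240,150,420,280,4,'pics/s22.png')"
```

```text
t 46.95 pos [ 0.6473 -0.2596  0.1368] yaw 87.4 tilt 0.10 w 0.687 q [-0.42  0.37  1.64  0.    1.13 -1.94] F [-0.5  0.  -2.2]
 turn dr z total -0.119 ; then shift x 0.5755 y -0.1141 z -0.0032
```

View pics/s22.png

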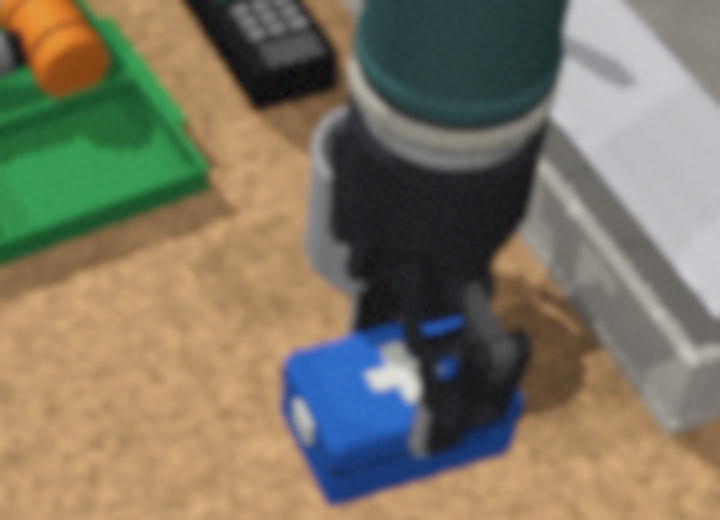

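Tin held level with its base about 109 mm up, above the mug height, and the path is clear of the mug in x. Carrying to the yellow long bay.

carry_out(deltas=[{"delta_pos": [0,0,0],"dr": [0,0,-0.119]},{"delta_pos": [0.025,-0.005,0],"dr": [0,0,0]},{"delta_pos": [0.045,-0.0089,0],"dr": [0,0,0]},{"delta_pos": [0.045,-0.0089,0],"dr": [0,0,0]},{"delta_pos": [0.045,-0.0089,0],"dr": [0,0,0]},{"delta_pos": [0.045,-0.0089,0],"dr": [0,0,0]},{"delta_pos": [0.045,-0.0089,0],"dr": [0,0,0]},{"delta_pos": [0.045,-0.0089,0],"dr": [0,0,0]},{"delta_pos": [0.045,-0.0089,0],"dr": [0,0,0]},{"delta_pos": [0.045,-0.0089,0],"dr": [0,0,0]}])

```text
time: 48.25
tool_pos: [0.5416, 0.1205, 0.1367]
tcp_rot: [-2.139, -2.299, 0.002]
wrist_force: [-0.1, 0.6, -1.3]
width: 0.682
```

carry_out(deltas=[{"delta_pos": [0.045,-0.0089,0],"dr": [0,0,0]},{"delta_pos": [0.045,-0.0089,0],"dr": [0,0,0]},{"delta_pos": [0.045,-0.0089,0],"dr": [0,0,0]},{"delta_pos": [0.0345,-0.007,0],"dr": [0,0,0]},{"delta_pos": [0.02,-0.004,0],"dr": [0,0,0]},{"delta_pos": [0,0,0.03],"dr": [0,0,0]},{"delta_pos": [0,0,0.025],"dr": [0,0,0]},{"delta_pos": [0,0,0],"dr": [0,0,0]},{"delta_pos": [0,0,0],"dr": [0,0,0]},{"delta_pos": [0,0,0],"dr": [0,0,0]}])

```text
time: 49.5
tool_pos: [0.4935, 0.305, 0.0843]
tcp_rot: [2.139, 2.3, 0.004]
wrist_force: [0.6, -0.2, -1.4]
width: 0.687
```

```bash
python3 -c "
from h import *
plan(.4914,.306,.032,94.2)
c=cam('side'); crop(c,80,50,280,220,4,'pics/s23.png')"
```

```text
t 49.50 pos [0.4935 0.305  0.0843] yaw 94.2 tilt 0.15 w 0.687 q [ 0.51  0.22  1.95 -0.    0.97 -1.13] F [ 0.6 -0.2 -1.4]
 turn dr z total -0.001 ; then shift x 0.0011 y -0.0020 z 0.0523
```

View pics/s23.png

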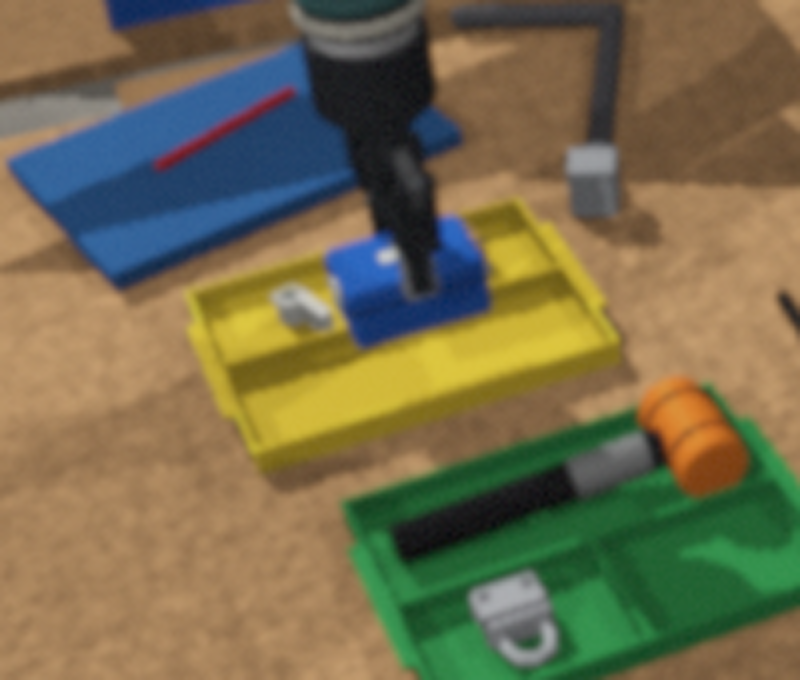

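Tin above the long bay. Lowering.

carry_out(deltas=[{"delta_pos": [0.001,0,0.02],"dr": [0,0,0]},{"delta_pos": [0,0,0.015],"dr": [0,0,0]},{"delta_pos": [0,0,0.009],"dr": [0,0,0]},{"delta_pos": [0,0,0.004],"dr": [0,0,0]},{"delta_pos": [0,0,0],"dr": [0,0,0]},{"delta_pos": [0,0,0],"dr": [0,0,0]}])

```text
time: 50.3
tool_pos: [0.4928, 0.3059, 0.0352]
tcp_rot: [2.138, 2.301, 0.001]
wrist_force: [-0.5, 0.5, -1.2]
width: 0.684
```

carry_out(deltas=[{"delta_pos": [0,0,0.001],"dr": [0,0,0]},{"delta_pos": [0,0,0.001],"dr": [0,0,0]},{"delta_pos": [0,0,0],"dr": [0,0,0]}])

```text
time: 50.68
tool_pos: [0.4924, 0.3056, 0.0329]
tcp_rot: [2.139, 2.301, 0.0]
wrist_force: [0.7, -0.3, -1.4]
width: 0.687
```

carry_out(deltas=[{"delta_pos": [0,0,0.001],"dr": [0,0,0]},{"delta_pos": [0,0,0],"dr": [0,0,0]}])

```text
time: 50.92
tool_pos: [0.4925, 0.3057, 0.032]
tcp_rot: [2.139, 2.301, 0.0]
wrist_force: [-0.3, -0.3, 0.0]
width: 0.687
```

carry_out(deltas=[{"delta_pos": [0,0,0.001],"dr": [0,0,0]},{"delta_pos": [0,0,0],"dr": [0,0,0]}])

```text
time: 51.18
tool_pos: [0.4925, 0.3057, 0.032]
tcp_rot: [2.139, 2.301, 0.0]
wrist_force: [-2.9, -1.5, 6.6]
width: 0.689
```

carry_out(deltas=[{"delta_pos": [0,0,0],"dr": [0,0,0]},{"delta_pos": [0,0,0],"dr": [0,0,0]},{"delta_pos": [0,0,0],"dr": [0,0,0]},{"delta_pos": [0,0,-0.01],"dr": [0,0,0]},{"delta_pos": [0,0,-0.03],"dr": [0,0,0]},{"delta_pos": [0,0,-0.05],"dr": [0,0,0]},{"delta_pos": [0,0,-0.05],"dr": [0,0,0]},{"delta_pos": [0,0,0],"dr": [0,0,0]}], grip=0.85)

```text
time: 52.18
tool_pos: [0.4961, 0.3078, 0.1775]
tcp_rot: [2.136, 2.299, 0.018]
wrist_force: [0.3, 0.3, 0.2]
width: 0.851
```

carry_out(deltas=[{"delta_pos": [0,0,-0.05],"dr": [0,0,0]},{"delta_pos": [0,0.03,-0.03],"dr": [0,0,0]},{"delta_pos": [0,0,0],"dr": [0,0,0]},{"delta_pos": [0,0,0],"dr": [0,0,0]}])

```text
time: 52.68
tool_pos: [0.5212, 0.3074, 0.2492]
tcp_rot: [-2.138, -2.3, 0.004]
wrist_force: [-0.9, -0.2, 0.1]
width: 0.846
```

```bash
python3 -c "
from h import *
plan(.4914,.306,.032,94.2)
c=cam('side'); cv2.imwrite('pics/s24.png',c['frame'][:,:,::-1]);crop(c,80,50,280,220,4,'pics/s25.png')
c=cam('top'); cv2.imwrite('pics/t24.png',c['frame'][:,:,::-1])"
```

```text
t 52.67 pos [0.5212 0.3074 0.2492] yaw 94.2 tilt 0.17 w 0.846 q [ 0.49  0.12  1.74  0.    1.28 -1.15] F [-0.9 -0.2  0.1]
 turn dr z total -0.000 ; then shift x 0.0008 y -0.0298 z 0.2172
```

View pics/s25.png

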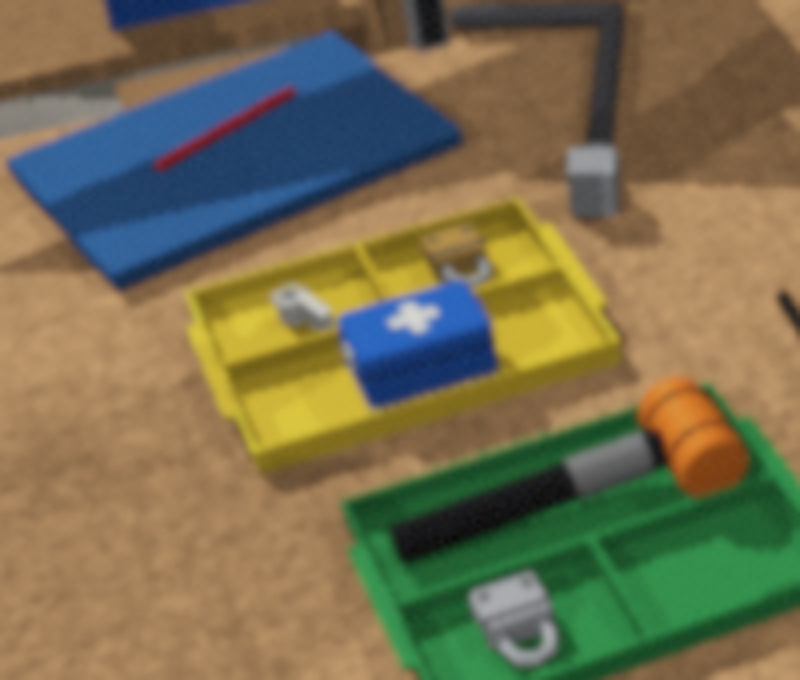

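View pics/t24.png

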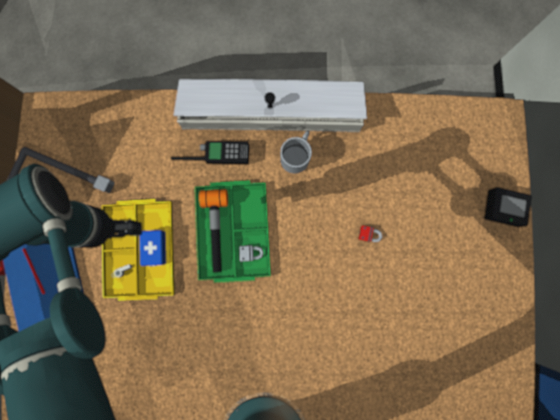

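View pics/s24.png

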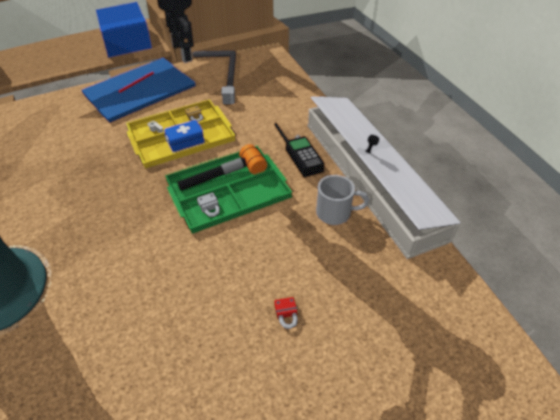

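All five objects lie in their bays, and the bystanders sit at the same pixels as before (red (371,234), mug (295,154), radio (228,152)). One numeric check, then hand in.

```bash
python3 -c "
from h import *
c=cam('top')
def loc(n,px,z,ctr,deg):
    w=plane(c,[px],z)[0]-ctr; a=np.radians(deg); print(n,np.round([w[0]*np.cos(a)+w[1]*np.sin(a),-w[0]*np.sin(a)+w[1]*np.cos(a)],3))
Y=np.array([.489,.3515]);G=np.array([.5443,.095])
loc('tin',(151,247),.049,Y,184.2);loc('whistle',(121,272),.02,Y,184.2)
loc('mallet head',(213,199),.035,G,4.2);loc('mallet end',(217,269),.02,G,4.2);loc('steel body',(246,254),.024,G,4.2)
crop(c,90,170,280,310,4,'pics/t25.png')
print(bot.read_state()['joint_vel'].round(3))
"
```

```text
tin [-0.002  0.049]
whistle [ 0.06  -0.045]
mallet head [0.085 0.045]
mallet end [-0.1    0.044]
steel body [-0.065 -0.035]
[-0.001  0.001 -0.007  0.001 -0.001  0.001]
```

View pics/t25.png

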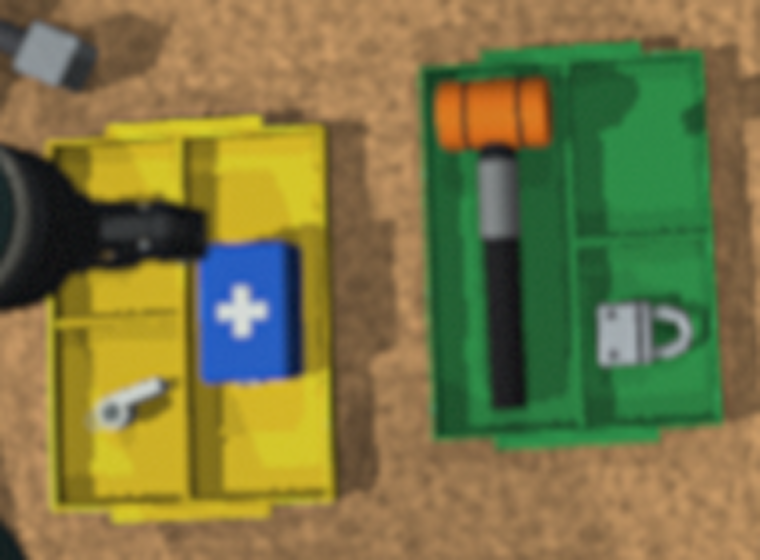

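Everything is well inside its bay; the arm only hides the brass padlock from above, and the side view shows that one clearly. Handing in.

```bash
python3 -c "
from workcell import bot
print(bot.finish_job())"
```

```text
the job is handed in; nothing more can be done
None
```

I placed all five items in their bays, lowering each one to contact before opening the gripper, and handed the job in at about 53 s of the 144 s allowed.

- **Green tray:** the mallet is in the long bay and the steel padlock is in the −x small bay.
- **Yellow tray:** the tin is in the long bay, and the brass padlock and the whistle each have a small bay.

**Last checks, trays:** measured from the top view, in metres in the tray frame, every position is well within limits:

| Item | Position (x, y) |
|---|---|
| Tin | −0.002, 0.049 |
| Whistle | 0.060, −0.045 |
| Mallet head | 0.085, 0.045 |
| Mallet handle end | −0.100, 0.044 |
| Steel padlock | −0.065, −0.035 |

- The arm hid the brass padlock in that last top view, so I checked it only in the side view. It shows there lying flat in its bay.
- I judged flatness by eye, not by measuring tilt.

**Last checks, bystanders:** the red padlock, mug and radio look to be in the same place as at the start. The gripper is open and about 250 mm up, touching nothing.

No check failed. The one change from plan was regripping the tin 12 mm higher, so the fingers cleared the tray walls.

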